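# Load the edge-wax melter

## Robot

A 7-joint arm with a two-finger parallel gripper is mounted at the origin on the work surface. World frame = base frame: x ahead of the robot, y to its left, z up, the work surface at z = 0. Lengths are in m, angles in degrees, forces in N, time in s.
With the tool pointing down it reaches from about 0.35 to 0.9 m from the base axis. Payload 8.1 kg.
Tool frame: the origin (TCP) lies at the very end of the fingers, on their centre line; the grasp point (between the pads) lies 19 mm behind it; z points along the fingers, y is the line along which they close (so a half turn about z gives the same grasp; the last joint's range is limited). The gripper opens to 92 mm and grips with 3 to 60 N. Pads are 19 mm wide; open, the fingers measure 130 mm over their backs; the gripper's body (75 mm by 190 mm) begins 47 mm behind the grasp point.
Start: joints at [65.34, 24.895, 1.432, 90.138, -0.665, 64.973, -4.303], TCP at [0.201, -0.592, 0.227] pointing down, gripper open.
Joint ranges: [-149.89, 149.89], [-25.12, 119.58], [-72.63, 75.52], [4.76, 147.25], [-75.54, 255.54], [6.69, 114.76], [-157.13, 157.13]. Speed limits (degrees/s): [127.2, 127.2, 172.46, 172.46, 180, 180, 180].

## Interface

Orientations are given as a 3x3 rotation matrix whose columns are the frame's x, y, z axes.
In Python, from cell import arm gives the robot as it stands.
- The arm moves only by the shell command python3 -m pendant 'ROWS' [FORCE]. ROWS is JSON, a list of rows, each a list of 7 numbers: the shift along the tool's x, y, z in m, then the turn, a rotation vector about the tool's x, y, z in rad, then the opening, from 0 (shut) to 1 (fully open). A call has 1 to 20 rows; each row shifts and turns the commanded pose from where the row before left it, along the tool's axes as they then stand; what a row does not reach is not made up. A row lasts 1/12 s, in which the tool goes at most 41.7 mm and 7.16 degrees, less where a joint would pass 70% of its speed; a pose out of reach is approached as far as the arm can. A call is refused whole if a number of a shift passes 0.0417 or a number of a turn 0.125, either way. A call with a gripper value outside its range is refused whole. The fingers move at their own pace and stop on an object; FORCE is the grip in N (left out, the last holds). Time passes only in rows, so rows that do not move let the fingers close. It gives the time, the measured TCP pose, the force, the opening and the grip force at its end, in the units of the state.
- arm.state(): the state, without advancing time (a new reading comes with each control period).
- arm.get_image(name): name is "scene" or "side" or "wrist"; returns a dict with "color" (420x560x3 uint8, red, green, blue), "depth" (420x560 float32, m along the optical axis (not along the pixel's ray), 0 where there is no reading), "camera_matrix" (3x3 intrinsics, pixels), "origin" and "orientation" of the camera in the world; the wrist camera has in their place "tool_from_camera" (4x4, takes a point from camera to tool coordinates, whose origin is the TCP and whose axes are the flange's). Camera axes: x right, y down, z forward; pixel columns grow to the right and rows downward; lengths in m; the calibration is good to about 2 mm. A picture is of the moment at which its call begins: read the wrist's pose just before it.
- arm.finish_job(): hands the job in; it is judged then, once.
The state is a dict: "time": time; "q": joint angles; "joint_velocities": joint speeds; "tau": joint torques, N m; "tcp_pos": TCP position; "ee_rot": TCP orientation; "force": force on the tool from outside, world axes, zero at the start; "wrist_torque": the same for the moment, N m; "opening": finger opening in m; "gripper_force": force on a finger pad.
Only numpy, scipy, OpenCV 4.12 (cv2) and the standard library are available. Lean on these libraries where they do the work, as an engineer would, in place of code of your own. Each camera call takes 0.05 s, during which the arm holds its last target. There are 200 camera calls.

## Task

Get the wax melter ready to heat. First unscrew the red vent cap, catch it in the gripper as it comes free and lay it in the white dish; then swing the hopper cover fully aside about its pivot screw, pull every wax stick out of the wooden holder and put it down into the hopper, and finally swing the cover fully shut again. Do not disturb the jar, the spool and the wooden block.

Things in the scene. Friction and masses are not known exactly. Their poses are not given: they have to be found in the camera images.
- melter: fixed grey wax melter, box 140 (x) x 180 (y) x 125 high. Origin: on the bench under its hopper's centre; z up. The hopper's feed opening in the top spans x -62 to 62, y -37 to 37; rim at z 125, inner floor at z 5, walls 8 thick. The rest (y -135 to -45) is solid, with the vent neck on top at x -15, y -95
- neck (a point): centre of the top of the upright brass vent neck (30 mm core, 46 tall: from z 125 to z 171) with an outer thread on its lower half: right-handed, 8 mm per turn; the upper half is a plain guide for the cap
- cap: loose red ribbed vent cap screwed home on that neck: 58 mm across, 47 high, hollow below, 70 g. Origin: centre of its lower edge; z up. Unscrews anticlockwise seen from above, rising 8 mm a turn; turns easily, 1.4 mm axial play; cannot be pulled off while threaded; free after about 1.5 to 1.6 turns (12 mm risen); then lift it straight up, its lower edge clears the neck 43 mm above its screwed-home height
- cover (a joint): flat aluminium cover (142 x 88 x 4 mm, just above the rim) over the hopper, swivelling level about one pivot screw at melter x -66, y 41. 0 = shut over the feed opening (may start slightly ajar), grows anticlockwise seen from above, stop at 2.0 rad; at 1.57 fully clear, beyond the melter's +y side. Light friction, 0.06 N m; stays where left
- cover_pivot (a point): pivot screw of the cover, on the cover's upper face
- dish: loose round white dish for the cap, 118 mm outside, 110 inside, floor 4 thick, rim 12 high, 350 g. Origin: centre of its underside; z up. May be knocked aside
- holder: fixed wooden holder block 105 x 105 x 60 high with four square upright pockets (17 mm wide, 52 deep, pocket floors at z 8) at x, y = +-27.5. Origin: centre of its underside; z up
- cover_knob (a point): mid-height of the cover's black upright round knob (18 mm in diameter, 34 tall: its foot on the cover is 17 mm below this point, its top 17 mm above it), 113 mm from the pivot screw
- wax1: loose square amber wax stick 14 x 14 x 100 mm, rigid, about 30 g, standing in a holder pocket with its sides parallel to the holder's, upper 48 mm showing. Origin: centre of one end face (the lower one at the start); z along its length. May be absent
- wax1_mid (a point): the middle of stick wax1
- wax2: loose square amber wax stick 14 x 14 x 100 mm, rigid, about 30 g, standing in a holder pocket with its sides parallel to the holder's, upper 48 mm showing. Origin: centre of one end face (the lower one at the start); z along its length. May be absent
- wax2_mid (a point): the middle of stick wax2
- wax3: loose square amber wax stick 14 x 14 x 100 mm, rigid, about 30 g, standing in a holder pocket with its sides parallel to the holder's, upper 48 mm showing. Origin: centre of one end face (the lower one at the start); z along its length. May be absent
- wax3_mid (a point): the middle of stick wax3
- wax4: loose square amber wax stick 14 x 14 x 100 mm, rigid, about 30 g, standing in a holder pocket with its sides parallel to the holder's, upper 48 mm showing. Origin: centre of one end face (the lower one at the start); z along its length. May be absent
- wax4_mid (a point): the middle of stick wax4
- jar: bystander: glass jar with aluminium lid, 60 mm in diameter, 60 high; origin under its centre
- spool: bystander: blue thread spool, 48 mm in diameter, 60 high; origin under its centre
- pressblock: bystander: pale wooden pressing block 90 x 60 x 45; origin under its centre
Things that resemble listed ones, but are neither listed nor needed, are in the scene too. Leave any green or pink look-alike of the wax4 alone. Leave any green look-alike of the wax3 alone.

How it is judged (in metres and radians):
On the way, in this order (a step that is already met when the one before it is completed fails the run):
1. the vent cap is off the neck, held in the gripper (contact force between the fingers and cap above 0.5 N and (z of cap in the frame of melter above 0.173 m or horizontal distance between cap and neck above 0.05 m)), for 0.2 s.
2. the cap lies in the dish, let go (horizontal distance between cap and dish below 0.036 m and z of cap in the frame of dish below 0.06 m and linear speed of cap below 0.03 m/s and contact force between the fingers and cap below 0.1 N), for 0.2 s.
3. the cover is swung aside (joint above 1.3 rad) (value of joint cover above 1.3 rad), for 0.2 s.
4. every wax stick present is in the hopper (x of wax1_mid in the frame of melter between -0.062 and 0.062 m and y of wax1_mid in the frame of melter between -0.037 and 0.037 m and z of each of wax1_mid, wax2_mid, wax3_mid, wax4_mid in the frame of melter below 0.085 m and x of wax2_mid in the frame of melter between -0.062 and 0.062 m and y of wax2_mid in the frame of melter between -0.037 and 0.037 m and x of wax3_mid in the frame of melter between -0.062 and 0.062 m and y of wax3_mid in the frame of melter between -0.037 and 0.037 m and x of wax4_mid in the frame of melter between -0.062 and 0.062 m and y of wax4_mid in the frame of melter between -0.037 and 0.037 m and contact force between the fingers and wax1 below 0.1 N and contact force between the fingers and wax2 below 0.1 N and contact force between the fingers and wax3 below 0.1 N and contact force between the fingers and wax4 below 0.1 N), for 0.2 s.
5. the cover is shut again (joint below 0.12 rad) (value of joint cover below 0.12 rad), for 0.2 s.
At the end, for the whole second after the job is handed in: the cap rests in the dish (axis within 36 mm of the dish's centre, either way up), every stick present is wholly in the hopper with its middle below 85 mm, and the cover is shut to within 0.12 rad; all at rest and let go (horizontal distance between cap and dish below 0.036 m and z of cap in the frame of dish below 0.06 m and linear speed of each of cap, wax1, wax2, wax3, wax4 below 0.03 m/s and x of wax1_mid in the frame of melter between -0.062 and 0.062 m and y of wax1_mid in the frame of melter between -0.037 and 0.037 m and z of each of wax1_mid, wax2_mid, wax3_mid, wax4_mid in the frame of melter below 0.085 m and x of wax2_mid in the frame of melter between -0.062 and 0.062 m and y of wax2_mid in the frame of melter between -0.037 and 0.037 m and x of wax3_mid in the frame of melter between -0.062 and 0.062 m and y of wax3_mid in the frame of melter between -0.037 and 0.037 m and x of wax4_mid in the frame of melter between -0.062 and 0.062 m and y of wax4_mid in the frame of melter between -0.037 and 0.037 m and value of joint cover below 0.12 rad); the robot touches nothing.
It fails at once if the jar is moved more than 40 mm or tipped over (distance of jar from where it was at the start of the episode above 0.04 m or angle between jar's own z axis and vertical above 0.5 rad).
It fails at once if the spool is moved more than 40 mm or tipped over (distance of spool from where it was at the start of the episode above 0.04 m or angle between spool's own z axis and vertical above 0.5 rad).
It fails at once if the pressblock is moved more than 40 mm or tipped over (distance of pressblock from where it was at the start of the episode above 0.04 m or angle between pressblock's own z axis and vertical above 0.5 rad).
Of wax1, wax2, wax3, wax4 only 2 to 4 are there at a start; the rules pass over those that are not, and their reading is None.
At some moment in a run one of dish may be knocked a few centimetres aside while the robot is not near it.
Once in a run the grip may slacken for a moment while it holds something.
It also fails if it takes over 210 s, if anything falls off the work surface, if the arm or the gripper's body presses on something with over 40 N, if the wrist force passes 120 N, or if a joint passes its speed limit or range.

## Working session

There is one attempt and no reset: what is moved stays moved. The work goes in short steps, Python scripts to look and compute and a shell command to move; the robot and the scene stay as the last step left them, time stands still between calls to the robot, and variables do not carry over. Pictures are saved under pics/ and viewed, at most 14 in all, crops included, and the job is handed in when it is done.

```bash
mkdir -p pics; ls; python3 - <<'E'
from cell import arm
import cv2,numpy as np
s=arm.state();print(s['time'],s['tcp_pos'],np.round(s['ee_rot'],3).tolist(),s['opening'])
for n in('scene','side'):
    d=arm.get_image(n);np.savez(n+'.npz',**d)
    cv2.imwrite(f'pics/{n}0.png',d['color'][:,:,::-1]);print(n,d['camera_matrix'],d['origin'],d['orientation'])
E
```

```text
pics
0.0 [ 0.20101222 -0.59123191  0.22594966] [[0.947, 0.322, -0.001], [0.322, -0.947, 0.001], [-0.0, -0.002, -1.0]] 0.09143039769885898
scene [[436.70956456   0.         272.08681129]
 [  0.         436.70956456 208.35781263]
 [  0.           0.           1.        ]] [1.05080038 0.46546162 0.94961969] [[-0.78424668  0.49061301 -0.37981051]
 [ 0.62043918  0.6166538  -0.48455476]
 [-0.00351728 -0.61565978 -0.78800423]]
side [[436.92692642   0.         280.98892819]
 [  0.         436.92692642 207.66412872]
 [  0.           0.           1.        ]] [ 0.38317759 -0.77614866  0.78066938] [[ 9.44431104e-01 -2.11161758e-01  2.51913879e-01]
 [-3.28709205e-01 -6.05799972e-01  7.24538924e-01]
 [-3.85491934e-04 -7.67083506e-01 -6.41547150e-01]]
```

View pics/scene0.png

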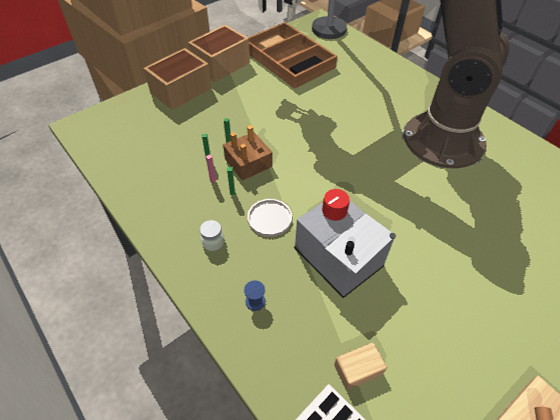

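View pics/side0.png

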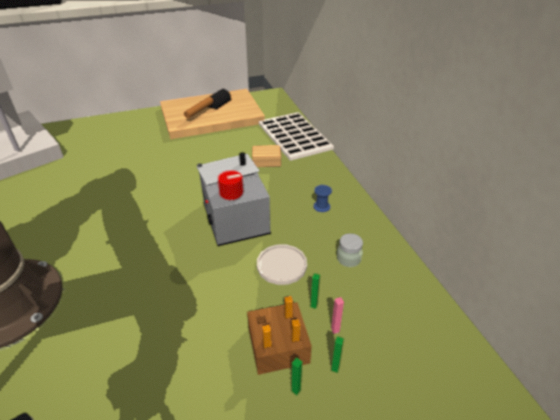

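```bash
cat > h.py <<'E'
import numpy as np,cv2
from cell import arm
def cloud(d):
    K=d['camera_matrix'];v,u=np.mgrid[:420,:560];z=d['depth']
    c=np.stack([(u-K[0,2])/K[0,0]*z,(v-K[1,2])/K[1,1]*z,z],-1)
    if 'origin' in d: R,t=d['orientation'],d['origin']
    else:
        T=d['tool_from_camera'];s=d['st'];R=s['ee_rot']@T[:3,:3];t=s['ee_rot']@T[:3,3]+s['tcp_pos']
    p=c@R.T+t; p[z==0]=np.nan; return p
def wrist(name):
    s=arm.state();d=dict(arm.get_image('wrist'));d['st']={k:np.array(s[k]) for k in('ee_rot','tcp_pos')}
    cv2.imwrite(f'pics/{name}.png',d['color'][:,:,::-1]);return d
def hsv(d): return cv2.cvtColor(d['color'],cv2.COLOR_RGB2HSV).astype(int)
def blobs(m,P,mn=15):
    n,l,st,c=cv2.connectedComponentsWithStats(m.astype(np.uint8))
    return [(l==i,c[i],st[i,4]) for i in range(1,n) if st[i,4]>=mn]
E
python3 - <<'E'
from h import *
np.set_printoptions(precision=4,suppress=True)
for n in('scene','side'):
    d=dict(np.load(n+'.npz'));P=cloud(d);h=hsv(d);H,S,V=h[...,0],h[...,1],h[...,2];X,Y,Z=P[...,0],P[...,1],P[...,2]
    ok=(X>0.25)&(X<.95)&(abs(Y)<.55)&(Z>-.02)&(Z<.25)
    print(n)
    red=((H<4)|(H>176))&(S>200)&ok&(V>60)
    for b,c,a in blobs(red,P,60):
        q=P[b];zt=np.nanpercentile(q[:,2],95);t=q[abs(q[:,2]-zt)<.006];(cx,cy),r=cv2.minEnclosingCircle(t[:,:2].astype(np.float32));print('red',c,a,zt,cx,cy,r)
    amb=(H>=8)&(H<=20)&(S>190)&(V>140)&ok
    for b,c,a in blobs(amb,P,20):
        q=P[b];print('amber',c,a,np.nanmedian(q,0),np.nanmax(q[:,2]))
    wh=(S<60)&(V>150)&ok&(Z<.025)&(Z>0)
    for b,c,a in blobs(wh,P,150):
        (cx,cy),r=cv2.minEnclosingCircle(P[b][:,:2].astype(np.float32));print('white',c,a,cx,cy,r)
    top=ok&(S<70)&(Z>.118)&(Z<.14)
    for b,c,a in blobs(top,P,150):
        r=cv2.minAreaRect(P[b][:,:2].astype(np.float32));print('top',c,a,r,cv2.boxPoints(r).tolist(),np.nanpercentile(P[b][:,2],[5,50,95]))
    kn=ok&(V<60)&(Z>.132)&(Z<.18)
    for b,c,a in blobs(kn,P,8): print('dark',c,a,np.nanmedian(P[b],0),np.nanmin(P[b],0),np.nanmax(P[b],0))
    br=ok&(H>=3)&(H<18)&(S>90)&(Z>.045)&(Z<.068)&~amb
    for b,c,a in blobs(br,P,60):
        r=cv2.minAreaRect(P[b][:,:2].astype(np.float32));print('brown',c,a,r)
    for nm,lo,hi in(('green',50,80),('blue',105,125),('pink',150,174)):
        m=ok&(H>=lo)&(H<=hi)&(S>100)&(Z>.03)
        for b,c,a in blobs(m,P,25): print(nm,c,a,np.nanmedian(P[b],0),np.nanmax(P[b][:,2]))
E
```

```text
scene
white [269.6246 217.0465] 1140 0.6181526184082031 -0.09953989833593369 0.06565211713314056
white [328.4673 406.3073] 781 0.8337926864624023 0.37530258297920227 0.06848860532045364
top [347.8501 235.27  ] 3429 ((0.5602647066116333, 0.11224090307950974), (0.1477046012878418, 0.19208915531635284), 1.7339527606964111) [[0.4835400879383087, 0.20600682497024536], [0.48935237526893616, 0.01400564145296812], [0.6369893550872803, 0.01847498118877411], [0.6311770677566528, 0.21047616004943848]] [0.1227 0.1291 0.1328]
dark [349.0108 247.6129] 93 [0.6056 0.165  0.159 ] [0.5954 0.1552 0.1335] [0.6098 0.1722 0.1685]
brown [248.072  151.2677] 930 ((0.5408055186271667, -0.2992178499698639), (0.11164473742246628, 0.1068640798330307), 83.18834686279297)
green [226.7727 128.1364] 88 [ 0.5453 -0.3966  0.0723] 0.10066681438778957
green [205.4944 143.9101] 89 [ 0.6312 -0.3802  0.0718] 0.10364586225451522
green [230.4388 176.7959] 98 [ 0.6497 -0.2278  0.0754] 0.10221472254556452
blue [254.1861 290.6467] 317 [0.7995 0.0777 0.0598] 0.06325362700944792
pink [210.093 166.314] 86 [ 0.6695 -0.2991  0.0674]
[... 777 characters left out ...]
64, 0.011714115738868713], [0.6316488981246948, 0.20651313662528992]] [0.1221 0.1263 0.1326]
dark [242.0426 158.4894] 47 [0.5998 0.1538 0.1529] [0.5945 0.1497 0.135 ] [0.6051 0.1624 0.1679]
brown [276.5113 332.9013] 2159 ((0.5398558378219604, -0.30266109108924866), (0.10695096105337143, 0.1047370657324791), 83.9417724609375)
green [314.6538 286.4176] 182 [ 0.6438 -0.2395  0.072 ] 0.10222611720605834
green [337.1043 350.2891] 211 [ 0.6245 -0.3919  0.0739] 0.10198205441288066
green [296.1781 371.9717] 247 [ 0.5383 -0.4076  0.0771] 0.1027438160421652
blue [322.345  192.8772] 171 [0.794  0.0638 0.0592] 0.06315521869766383
pink [337.1879 311.303 ] 165 [ 0.6611 -0.3133  0.0735] 0.10225477636086022
```

```bash
cat >> h.py <<'E'
def to(x,y,z,yaw=None):
    # shift in tool axes to a world target; yaw = desired angle (deg) of tool y axis in world (mod 180)
    s=arm.state();R=np.array(s['ee_rot']);d=R.T@(np.array([x,y,z])-s['tcp_pos'])
    print('t',s['time'],'tcp',np.round(s['tcp_pos'],4),'q7',s['q'][6],'shift',np.round(d,4),'n',np.ceil(np.linalg.norm(d)/.04))
    a=np.degrees(np.arctan2(R[1,1],R[0,1]))
    if yaw is not None: w=(yaw-a+90)%180-90;print('yaw now',a,'turn about tool z',-np.radians(w))
E
python3 - <<'E'
from h import *
d=wrist('w0');print(d['tool_from_camera'].round(4),d['camera_matrix'][0])
to(.5,.03,.42,90)
E
```

```text
[[ 2.000e-04 -9.653e-01 -2.613e-01  7.170e-02]
 [ 1.000e+00  4.000e-04 -7.000e-04  2.000e-04]
 [ 8.000e-04 -2.613e-01  9.653e-01 -1.584e-01]
 [ 0.000e+00  0.000e+00  0.000e+00  1.000e+00]] [304.00583391   0.         279.38298826]
t 0.15 tcp [ 0.2011 -0.5914  0.2261] q7 -4.301761861446523 shift [ 0.483  -0.4923 -0.1933] n 18.0
yaw now -71.22013545708569 turn about tool z 0.3277704693523947
```

```bash
python3 -m pendant '[[0,0,-0.039,0,0,0,1],[0,0,-0.039,0,0,0,1],[0,0,-0.039,0,0,0,1],[0,0,-0.039,0,0,0,1],[0,0,-0.039,0,0,0,1]]'; python3 -m pendant '[[0.0267,-0.0273,0,0,0,0,1],[0.0267,-0.0273,0,0,0,0,1],[0.0267,-0.0273,0,0,0,0,1],[0.0267,-0.0273,0,0,0,0,1],[0.0267,-0.0273,0,0,0,0,1],[0.0267,-0.0273,0,0,0,0,1],[0.0267,-0.0273,0,0,0,0,1],[0.0267,-0.0273,0,0,0,0,1],[0.0267,-0.0273,0,0,0,0,1],[0.0267,-0.0273,0,0,0,0,1],[0.0267,-0.0273,0,0,0,0,1],[0.0267,-0.0273,0,0,0,0,1],[0.0267,-0.0273,0,0,0,0,1],[0.0267,-0.0273,0,0,0,0,1],[0.0267,-0.0273,0,0,0,0,1],[0.0267,-0.0273,0,0,0,0,1],[0.0267,-0.0273,0,0,0,0,1],[0.0267,-0.0273,0,0,0,0,1]]'; python3 -m pendant '[[0,0,0,0,0,0.11,1],[0,0,0,0,0,0.11,1],[0,0,0,0,0,0.11,1],[0,0,0,0,0,0,1],[0,0,0,0,0,0,1]]'
python3 - <<'E'
from h import *
np.set_printoptions(precision=4,suppress=True)
d=wrist('w1');np.savez('w1.npz',**{k:v for k,v in d.items() if k!='st'});to(.5,.03,.42,90)
P=cloud(d);h=hsv(d);H,S,V=h[...,0],h[...,1],h[...,2];X,Y,Z=P[...,0],P[...,1],P[...,2]
red=((H<4)|(H>176))&(S>150)&(Z>.1)
for b,c,a in blobs(red,P,60):
    q=P[b];zt=np.nanpercentile(q[:,2],95);t=q[abs(q[:,2]-zt)<.004];(cx,cy),r=cv2.minEnclosingCircle(t[:,:2].astype(np.float32));print('red',c,a,zt,cx,cy,r)
top=(S<70)&(Z>.116)&(Z<.137)
for b,c,a in blobs(top,P,150):
    r=cv2.minAreaRect(P[b][:,:2].astype(np.float32));print('top',c,a,r,cv2.boxPoints(r))
kn=(V<70)&(Z>.155)&(Z<.18)
for b,c,a in blobs(kn,P,8): print('dark',c,a,np.nanmedian(P[b],0),np.nanmin(P[b],0),np.nanmax(P[b],0))
E
```

```text
time: 0.57
tcp_pos: [0.201, -0.5912, 0.4235]
ee_rot: [[0.947, 0.322, -0.0], [0.322, -0.947, 0.0], [-0.0, -0.0, -1.0]]
force: [0.1, -1.3, 0.2]
opening: 0.0915
gripper_force: 0.0
time: 2.07
tcp_pos: [0.4983, 0.0299, 0.4217]
ee_rot: [[0.947, 0.321, -0.0], [0.321, -0.947, -0.0], [-0.0, 0.0, -1.0]]
force: [0.7, -1.1, -0.0]
opening: 0.0913
gripper_force: 0.0
time: 2.48
tcp_pos: [0.4979, 0.0282, 0.4215]
ee_rot: [[1.0, 0.001, -0.0], [0.001, -1.0, -0.0], [-0.0, 0.0, -1.0]]
force: [-0.8, 0.8, 0.2]
opening: 0.0919
gripper_force: 0.0
t 2.5333 tcp [0.4979 0.0281 0.4216] q7 -103.77451481185184 shift [ 0.0021 -0.0019  0.0016] n 1.0
yaw now -89.91211057405977 turn about tool z 0.0015339598603452743
red [257.6633 146.9446] 1479 0.17669774414887823 0.5447512269020081 0.05751556530594826 0.02892034314572811
top [217.2477 129.181 ] 11064 ((0.5616974234580994, 0.11181017756462097), (0.14683644473552704, 0.19084106385707855), 1.7266393899917603) [[0.4854 0.205 ]
 [0.4912 0.0142]
 [0.638  0.0186]
 [0.6322 0.2094]]
dark [177.3966 101.4138] 174 [0.602  0.1604 0.165 ] [0.5936 0.153  0.1556] [0.6093 0.1702 0.1677]
```

View pics/w1.png

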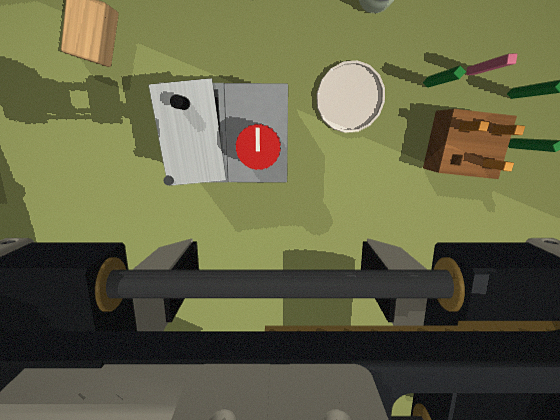

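```bash
python3 -m pendant '[[0.0094,-0.0059,0.0343,0,0,0,1],[0.0094,-0.0059,0.0343,0,0,0,1],[0.0094,-0.0059,0.0343,0,0,0,1],[0.0094,-0.0059,0.0343,0,0,0,1],[0.0094,-0.0059,0.0343,0,0,0,1],[0,0,0,0,0,0.12,1],[0,0,0,0,0,0.12,1],[0,0,0,0,0,0.12,1],[0,0,0,0,0,0.12,1],[0,0,0,0,0,0,1],[0,0,0,0,0,0,1]]' >/dev/null
python3 - <<'E'
from h import *
to(.5447,.0575,.14)
print(arm.state()['q'])
# melter yaw from -y edge
d=dict(np.load('w1.npz'))
E
```

```text
t 3.45 tcp [0.5451 0.0575 0.2503] q7 -136.5451287312415 shift [-0.0004  0.0002  0.1103] n 3.0
[   5.86193411   18.59796461  -22.8906374    97.55263507    7.85019168
   65.42636834 -136.54512873]
```

```bash
python3 -m pendant '[[0,0,0.036,0,0,0,1],[0,0,0.036,0,0,0,1],[0,0,0.036,0,0,0,1],[0,0,0,0,0,0,0],[0,0,0,0,0,0,0],[0,0,0,0,0,0,0],[0,0,0,0,0,0,0],[0,0,0,0,0,0,0],[0,0,0,0,0,0,0],[0,0,0,0,0,0,0],[0,0,0,0,0,0,0],[0,0,0,0,0,0,0]]' 20
```

```text
time: 4.45
tcp_pos: [0.5461, 0.0574, 0.144]
ee_rot: [[0.886, -0.464, 0.003], [-0.464, -0.886, -0.0], [0.003, -0.001, -1.0]]
force: [-1.8, -1.6, 7.7]
opening: 0.058
gripper_force: 19.9
```

```bash
R='[0,0,-0.00015,0,0,-0.12,0]'; python3 -m pendant '[[0,0,-0.00015,0,0,-0.12,0],[0,0,-0.00015,0,0,-0.12,0],[0,0,-0.00015,0,0,-0.12,0],[0,0,-0.00015,0,0,-0.12,0],[0,0,-0.00015,0,0,-0.12,0],[0,0,-0.00015,0,0,-0.12,0],[0,0,-0.00015,0,0,-0.12,0],[0,0,-0.00015,0,0,-0.12,0],[0,0,-0.00015,0,0,-0.12,0],[0,0,-0.00015,0,0,-0.12,0]]' && python3 - <<'E'
from h import *
s=arm.state();print(s['q'][6],s['force'],s['wrist_torque'],s['opening'],s['gripper_force'])
E
```

```text
time: 5.28
tcp_pos: [0.5455, 0.0575, 0.1446]
ee_rot: [[0.749, 0.662, 0.001], [0.662, -0.749, -0.0], [0.001, 0.001, -1.0]]
force: [0.0, 0.3, -0.5]
opening: 0.0582
gripper_force: 19.9
-79.70050593091285 [ 0.00907907  0.29556491 -0.48706846] [ 0.00067399 -0.06955968  0.03208257] 0.05819730702141122 19.91475015791366
```

```bash
python3 -m pendant '[[0,0,-0.00015,0,0,-0.12,0],[0,0,-0.00015,0,0,-0.12,0],[0,0,-0.00015,0,0,-0.12,0],[0,0,-0.00015,0,0,-0.12,0],[0,0,-0.00015,0,0,-0.12,0],[0,0,-0.00015,0,0,-0.12,0],[0,0,-0.00015,0,0,-0.12,0],[0,0,-0.00015,0,0,-0.12,0],[0,0,-0.00015,0,0,-0.12,0],[0,0,-0.00015,0,0,-0.12,0],[0,0,-0.00015,0,0,-0.12,0],[0,0,-0.00015,0,0,-0.12,0],[0,0,-0.00015,0,0,-0.12,0],[0,0,-0.00015,0,0,-0.12,0],[0,0,-0.00015,0,0,-0.12,0],[0,0,-0.00015,0,0,-0.12,0],[0,0,-0.00015,0,0,-0.12,0],[0,0,-0.00015,0,0,-0.12,0],[0,0,-0.00015,0,0,-0.12,0],[0,0,-0.00015,0,0,-0.12,0]]';  python3 -m pendant '[[0,0,-0.00015,0,0,-0.12,0],[0,0,-0.00015,0,0,-0.12,0],[0,0,-0.00015,0,0,-0.12,0],[0,0,-0.00015,0,0,-0.12,0],[0,0,-0.00015,0,0,-0.12,0],[0,0,-0.00015,0,0,-0.12,0],[0,0,-0.00015,0,0,-0.12,0],[0,0,-0.00015,0,0,-0.12,0]]' && python3 - <<'E'
from h import *
s=arm.state();print(s['q'],s['force'],s['wrist_torque'],s['opening'],s['gripper_force'])
to(.5447,.0575,.14)
E
```

```text
time: 6.95
tcp_pos: [0.5419, 0.0583, 0.1467]
ee_rot: [[-1.0, 0.016, -0.005], [0.016, 1.0, -0.001], [0.005, -0.001, -1.0]]
force: [-13.1, 1.5, 4.1]
opening: 0.0583
gripper_force: 20.1
time: 7.62
tcp_pos: [0.5422, 0.0565, 0.1479]
ee_rot: [[-0.588, -0.809, -0.005], [-0.809, 0.588, -0.003], [0.006, 0.002, -1.0]]
force: [-12.4, -2.9, 5.9]
opening: 0.0581
gripper_force: 20.1
[ 34.13687443  41.62660123 -71.39833599 102.9973516   42.65010798
  68.34492873  93.30122979] [-12.38771562  -2.89544771   5.9101017 ] [-0.44477176  2.82998351 -0.22527296] 0.05806944544637393 20.124589044135064
t 7.6167 tcp [0.5422 0.0565 0.1479] q7 93.30122978880406 shift [-0.0023 -0.0015  0.0078] n 1.0
```

```bash
python3 -m pendant '[[0,0,0,0,0,0,1],[0,0,0,0,0,0,1],[0,0,0,0,0,0,1],[0,0,0,0,0,0,1],[0,0,0,0,0,0,1],[0,0,0,0,0,0.12,1],[0,0,0,0,0,0.12,1],[0,0,0,0,0,0.12,1],[0,0,0,0,0,0.12,1],[0,0,0,0,0,0.12,1],[0,0,0,0,0,0.12,1],[0,0,0,0,0,0.12,1],[0,0,0,0,0,0.12,1],[0,0,0,0,0,0.12,1],[0,0,0,0,0,0.12,1],[0,0,0,0,0,0.12,1],[0,0,0,0,0,0.12,1],[0,0,0,0,0,0.12,1],[0,0,0,0,0,0.12,1],[0,0,0,0,0,0.12,1]]';  python3 -m pendant '[[0,0,0,0,0,0.12,1],[0,0,0,0,0,0.12,1],[0,0,0,0,0,0.12,1],[0,0,0,0,0,0.12,1],[0,0,0,0,0,0.12,1],[0,0,0,0,0,0.12,1],[0,0,0,0,0,0.12,1],[0,0,0,0,0,0.12,1],[0,0,0,0,0,0.12,1],[0,0,0,0,0,0.12,1],[0,0,0,0,0,0.12,1],[0,0,0,0,0,0.12,1],[0,0,0,0,0,0.12,1],[0,0,0,0,0,0.12,1],[0,0,0,0,0,0.12,1],[0,0,0,0,0,0.12,1],[0,0,0,0,0,0.12,1],[0,0,0,0,0,0.12,1],[0,0,0,0,0,0.12,1],[0,0,0,0,0,0.12,1]]' && python3 - <<'E'
from h import *
print(arm.state()['q']);to(.5451,.0575,.147)
E
```

```text
time: 9.28
tcp_pos: [0.5453, 0.0577, 0.1481]
ee_rot: [[-0.645, 0.765, 0.001], [0.765, 0.645, 0.0], [-0.0, 0.0, -1.0]]
force: [-0.1, 0.8, -0.8]
opening: 0.092
gripper_force: 0.0
time: 10.95
tcp_pos: [0.5452, 0.0579, 0.148]
ee_rot: [[0.992, -0.128, 0.0], [-0.128, -0.992, 0.0], [0.0, -0.0, -1.0]]
force: [0.0, 0.6, 0.2]
opening: 0.0915
gripper_force: 0.0
[  -1.72729714   23.27676043  -13.23533237  105.64447928    6.60172411
   51.79944039 -115.36047052]
t 10.95 tcp [0.5452 0.0579 0.148 ] q7 -115.36047051654664 shift [-0.0001  0.0004  0.001 ] n 1.0
```

```bash
python3 -m pendant '[[0,0,0,0,0,0.12,1],[0,0,0,0,0,0.12,1],[0,0,0,0,0,0.12,1],[0,0,0,0,0,0.12,1],[0,0,0,0,0,0,0],[0,0,0,0,0,0,0],[0,0,0,0,0,0,0],[0,0,0,0,0,0,0],[0,0,0,0,0,0,0],[0,0,0,0,0,0,0],[0,0,0,0,0,0,0]]' 20; python3 -m pendant '[[0,0,-0.00015,0,0,-0.12,0],[0,0,-0.00015,0,0,-0.12,0],[0,0,-0.00015,0,0,-0.12,0],[0,0,-0.00015,0,0,-0.12,0],[0,0,-0.00015,0,0,-0.12,0],[0,0,-0.00015,0,0,-0.12,0],[0,0,-0.00015,0,0,-0.12,0],[0,0,-0.00015,0,0,-0.12,0],[0,0,-0.00015,0,0,-0.12,0],[0,0,-0.00015,0,0,-0.12,0],[0,0,-0.00015,0,0,-0.12,0],[0,0,-0.00015,0,0,-0.12,0],[0,0,-0.00015,0,0,-0.12,0],[0,0,-0.00015,0,0,-0.12,0],[0,0,-0.00015,0,0,-0.12,0],[0,0,-0.00015,0,0,-0.12,0],[0,0,-0.00015,0,0,-0.12,0],[0,0,-0.00015,0,0,-0.12,0],[0,0,-0.00015,0,0,-0.12,0],[0,0,-0.00015,0,0,-0.12,0]]';  python3 -m pendant '[[0,0,-0.00015,0,0,-0.12,0],[0,0,-0.00015,0,0,-0.12,0],[0,0,-0.00015,0,0,-0.12,0],[0,0,-0.00015,0,0,-0.12,0],[0,0,-0.00015,0,0,-0.12,0],[0,0,-0.00015,0,0,-0.12,0],[0,0,-0.00015,0,0,-0.12,0],[0,0,-0.00015,0,0,-0.12,0],[0,0,-0.00015,0,0,-0.12,0],[0,0,-0.00015,0,0,-0.12,0],[0,0,-0.00015,0,0,-0.12,0],[0,0,-0.00015,0,0,-0.12,0],[0,0,-0.00015,0,0,-0.12,0],[0,0,-0.00015,0,0,-0.12,0]]' && python3 - <<'E'
from h import *
print(arm.state()['q'],arm.state()['wrist_torque']);to(.5451,.0575,.147)
E
```

```text
time: 11.87
tcp_pos: [0.5452, 0.0575, 0.1479]
ee_rot: [[0.824, -0.566, 0.0], [-0.566, -0.824, 0.0], [0.0, -0.0, -1.0]]
force: [0.4, -0.4, 0.1]
opening: 0.0583
gripper_force: 19.9
time: 13.53
tcp_pos: [0.5447, 0.0584, 0.1511]
ee_rot: [[-0.232, 0.973, -0.001], [0.973, 0.232, 0.001], [0.001, -0.0, -1.0]]
force: [-2.3, 3.3, 2.3]
opening: 0.058
gripper_force: 20.0
time: 14.7
tcp_pos: [0.5436, 0.0575, 0.1528]
ee_rot: [[-0.942, -0.336, -0.003], [-0.336, 0.942, -0.001], [0.003, 0.0, -1.0]]
force: [-6.0, 0.1, 2.3]
opening: 0.0582
gripper_force: 20.0
[ 30.84955346  36.59579032 -63.38196528 102.85186004  36.29482453
  64.09856495  64.57223914] [ 0.05699027  1.14647539 -0.10873824]
t 14.7 tcp [0.5436 0.0575 0.1528] q7 64.57223914010724 shift [-0.0014 -0.0005  0.0058] n 1.0
```

```bash
python3 -m pendant '[[0,0,0,0,0,0,1],[0,0,0,0,0,0,1],[0,0,0,0,0,0,1],[0,0,0,0,0,0,1],[0,0,0,0,0,0,1],[0,0,0,0,0,0.12,1],[0,0,0,0,0,0.12,1],[0,0,0,0,0,0.12,1],[0,0,0,0,0,0.12,1],[0,0,0,0,0,0.12,1],[0,0,0,0,0,0.12,1],[0,0,0,0,0,0.12,1],[0,0,0,0,0,0.12,1],[0,0,0,0,0,0.12,1],[0,0,0,0,0,0.12,1],[0,0,0,0,0,0.12,1],[0,0,0,0,0,0.12,1],[0,0,0,0,0,0.12,1],[0,0,0,0,0,0.12,1],[0,0,0,0,0,0.12,1]]';  python3 -m pendant '[[0,0,0,0,0,0.12,1],[0,0,0,0,0,0.12,1],[0,0,0,0,0,0.12,1],[0,0,0,0,0,0,0],[0,0,0,0,0,0,0],[0,0,0,0,0,0,0],[0,0,0,0,0,0,0],[0,0,0,0,0,0,0],[0,0,0,0,0,0,0],[0,0,0,0,0,0,0]]' 20; python3 -m pendant '[[0,0,-0.00015,0,0,-0.12,0],[0,0,-0.00015,0,0,-0.12,0],[0,0,-0.00015,0,0,-0.12,0],[0,0,-0.00015,0,0,-0.12,0],[0,0,-0.00015,0,0,-0.12,0],[0,0,-0.00015,0,0,-0.12,0],[0,0,-0.00015,0,0,-0.12,0],[0,0,-0.00015,0,0,-0.12,0],[0,0,-0.00015,0,0,-0.12,0],[0,0,-0.00015,0,0,-0.12,0],[0,0,-0.00015,0,0,-0.12,0],[0,0,-0.00015,0,0,-0.12,0],[0,0,-0.00015,0,0,-0.12,0],[0,0,-0.00015,0,0,-0.12,0],[0,0,-0.00015,0,0,-0.12,0],[0,0,-0.001,0,0,0,0],[0,0,-0.001,0,0,0,0],[0,0,-0.001,0,0,0,0]]' 30; python3 - <<'E'
from h import *
print(arm.state()['q'],arm.state()['wrist_torque']);to(.5451,.0575,.147)
E
```

```text
time: 16.37
tcp_pos: [0.5453, 0.0577, 0.1533]
ee_rot: [[-0.1, 0.995, 0.001], [0.995, 0.1, -0.0], [-0.0, 0.001, -1.0]]
force: [0.2, 1.0, -0.6]
opening: 0.0915
gripper_force: 0.0
time: 17.2
tcp_pos: [0.545, 0.0575, 0.1529]
ee_rot: [[0.25, 0.968, -0.0], [0.968, -0.25, -0.0], [-0.0, -0.0, -1.0]]
force: [-0.5, -0.1, 0.1]
opening: 0.0579
gripper_force: 19.9
time: 18.7
tcp_pos: [0.5444, 0.0571, 0.1578]
ee_rot: [[-1.0, 0.027, -0.002], [0.027, 1.0, -0.001], [0.002, -0.001, -1.0]]
force: [-3.0, -0.7, -2.2]
opening: 0.0579
gripper_force: 29.8
[ 28.40566281  33.73203844 -58.27331703 102.654088    32.24930273
  62.24658736  47.05083176] [ 0.11770539  0.44321892 -0.06206489]
t 18.7 tcp [0.5444 0.0571 0.1578] q7 47.050831762245075 shift [-0.0007  0.0005  0.0108] n 1.0
```

```bash
python3 -m pendant '[[0,0,-0.006,0,0,0,0],[0,0,-0.006,0,0,0,0],[0,0,-0.006,0,0,0,0],[0,0,-0.01,0,0,0,0],[0,0,-0.01,0,0,0,0],[0,0,-0.02,0,0,0,0],[0,0,-0.03,0,0,0,0],[0,0,-0.03,0,0,0,0],[0,0,0,0,0,0,0],[0,0,0,0,0,0,0],[0,0,0,0,0,0,0]]' 30;python3 - <<'E'
from h import *
s=arm.state();print(s['q']);d=wrist('w2')
for n in('scene','side'):
    d=arm.get_image(n);P=cloud(d);h=hsv(d);H,S,V=h[...,0],h[...,1],h[...,2];X,Y,Z=P[...,0],P[...,1],P[...,2]
    if n=='side':cv2.imwrite('pics/side1.png',d['color'][:,:,::-1])
    m=(S<60)&(V>150)&(Z<.025)&(Z>.008)&(X>.5)&(X<.75)&(Y<0)&(Y>-.25)
    for b,c,a in blobs(m,P,50):
        (cx,cy),r=cv2.minEnclosingCircle(P[b][:,:2].astype(np.float32));print('white',c,a,cx,cy,r)
    red=((H<4)|(H>176))&(S>200)&(V>60)&(Z>.1)&(X>.4)
    for b,c,a in blobs(red,P,60): print('red',c,a,np.nanmedian(P[b],0),np.nanmin(P[b],0),np.nanmax(P[b],0))
to(.62,-.099,.22)
E
```

```text
time: 19.62
tcp_pos: [0.5451, 0.0574, 0.2764]
ee_rot: [[-1.0, 0.024, 0.0], [0.024, 1.0, -0.001], [-0.0, -0.001, -1.0]]
force: [-0.3, -0.4, -1.0]
opening: 0.058
gripper_force: 29.9
[ 31.73890509  27.60058945 -62.79960534  93.35077734  25.3268671
  74.73425665  53.36661164]
white [257.11827957 211.56989247] 93 0.6240971088409424 -0.10459955781698227 0.058650095015764236
white [282.84883721 218.94186047] 86 0.6114777326583862 -0.08597423881292343 0.05827571451663971
white [281.88447653 263.87364621] 277 0.6200198531150818 -0.09888364374637604 0.061063412576913834
red [224.11612903 144.05806452] 155 [0.52837239 0.03415097 0.27681997] [0.51745935 0.02488583 0.2626585 ] [0.5688492  0.04671543 0.29969358]
t 19.7667 tcp [0.5446 0.0572 0.2753] q7 53.366923178025395 shift [-0.0792 -0.1544  0.0553] n 5.0
```

View pics/side1.png

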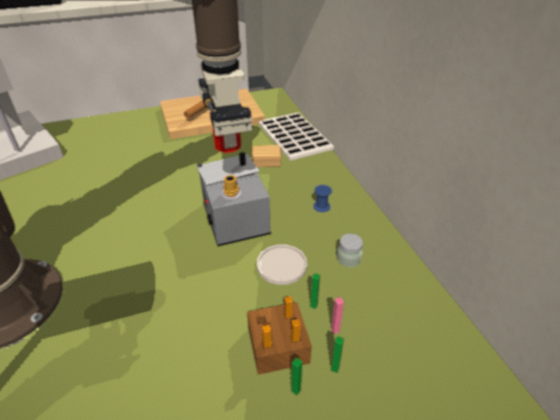

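```bash
python3 -m pendant '[[-0.0158,-0.0311,0,0,0,0,0],[-0.0158,-0.0311,0,0,0,0,0],[-0.0158,-0.0311,0,0,0,0,0],[-0.0158,-0.0311,0,0,0,0,0],[-0.0158,-0.0311,0,0,0,0,0],[0,0,0.035,0,0,0,0],[0,0,0.035,0,0,0,0],[0,0,0.035,0,0,0,0],[0,0,0.035,0,0,0,0],[0,0,0.035,0,0,0,0],[0,0,0,0,0,0,0],[0,0,0,0,0,0,0],[0,0,0,0,0,0,0]]' 30;python3 - <<'E'
from h import *
s=arm.state();print(s['q'])
for n in('scene','side'):
    d=arm.get_image(n);P=cloud(d);h=hsv(d);H,S,V=h[...,0],h[...,1],h[...,2];X,Y,Z=P[...,0],P[...,1],P[...,2]
    cv2.imwrite(f'pics/{n}2.png',d['color'][:,:,::-1])
    m=(S<60)&(V>150)&(Z<.025)&(Z>.002)&(X>.5)&(X<.75)&(Y<0)&(Y>-.25)
    (cx,cy),r=cv2.minEnclosingCircle(P[m][:,:2].astype(np.float32));print('white',m.sum(),cx,cy,r)
to(.62,-.099,.023)
E
```

```text
time: 20.85
tcp_pos: [0.6212, -0.0992, 0.1029]
ee_rot: [[-1.0, 0.024, 0.001], [0.024, 1.0, 0.001], [-0.001, 0.001, -1.0]]
force: [0.1, 1.2, 0.0]
opening: 0.0583
gripper_force: 29.9
[ 37.41470345  43.27970026 -53.88523833  94.28302636  38.51866806
  62.70047936  61.12589629]
white 840 0.6191941499710083 -0.11183731257915497 0.134116530418396
white 1321 0.6208637952804565 -0.0985100120306015 0.0618327371776104
t 20.95 tcp [ 0.6219 -0.0993  0.1038] q7 61.108230821160674 shift [0.0022 0.0002 0.0808] n 3.0
```

View pics/side2.png

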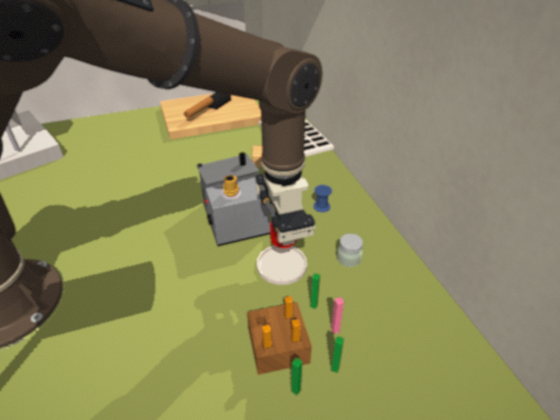

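```bash
python3 -m pendant '[[0.001,0,0.025,0,0,0,0],[0.001,0,0.025,0,0,0,0],[0,0,0.015,0,0,0,0],[0,0,0.008,0,0,0,0],[0,0,0.005,0,0,0,0],[0,0,0,0,0,0,0],[0,0,0,0,0,0,0]]' 30
```

```text
time: 21.53
tcp_pos: [0.6191, -0.0995, 0.0243]
ee_rot: [[-1.0, 0.024, 0.001], [0.024, 1.0, 0.0], [-0.001, 0.0, -1.0]]
force: [-0.7, 0.2, -0.7]
opening: 0.0583
gripper_force: 29.9
```

Lower a little until contact, then release.

```bash
python3 -m pendant '[[0,0,0.0015,0,0,0,0],[0,0,0.0015,0,0,0,0],[0,0,0,0,0,0,0]]'; python3 -m pendant '[[0,0,0,0,0,0,0.85],[0,0,0,0,0,0,0.85],[0,0,0,0,0,0,0.85],[0,0,0,0,0,0,0.85],[0,0,0,0,0,0,0.85],[0,0,0,0,0,0,0.85],[0,0,0,0,0,0,0.85]]'; python3 -m pendant '[[0,0,-0.02,0,0,0,0.85],[0,0,-0.03,0,0,0,0.85],[0,0,-0.04,0,0,0,1],[0,0,-0.04,0,0,0,1],[0,0,-0.04,0,0,0,1],[0,0,-0.04,0,0,0,1],[0,0,-0.04,0,0,0,1],[0,0,0,0,0,0,1],[0,0,0,0,0,0,1]]'
python3 - <<'E'
from h import *
print(arm.state()['q'])
for n in('scene','side'):
    d=arm.get_image(n);P=cloud(d);h=hsv(d);H,S,V=h[...,0],h[...,1],h[...,2];X,Y,Z=P[...,0],P[...,1],P[...,2]
    m=(S<60)&(V>150)&(Z<.025)&(Z>.002)&(X>.5)&(X<.75)&(Y<0)&(Y>-.25)
    (cx,cy),r=cv2.minEnclosingCircle(P[m][:,:2].astype(np.float32));print('white',m.sum(),cx,cy,r)
    red=((H<4)|(H>176))&(S>200)&(V>60)&(Z>.01)&(X>.4)&(Y<0)
    for b,c,a in blobs(red,P,60): print('red',c,a,np.nanmedian(P[b],0),np.nanmin(P[b],0),np.nanmax(P[b],0))
# melter/cover geometry from w1: ray-plane edge of -y side & cover quad
d=dict(np.load('w1.npz'));g=None
to(.602,.160,.25)
E
```

```text
time: 21.78
tcp_pos: [0.6186, -0.0998, 0.0206]
ee_rot: [[-1.0, 0.024, 0.001], [0.024, 1.0, -0.0], [-0.001, -0.0, -1.0]]
force: [-0.0, 0.5, -0.2]
opening: 0.0579
gripper_force: 29.9
time: 22.37
tcp_pos: [0.6184, -0.0997, 0.0203]
ee_rot: [[-1.0, 0.024, 0.0], [0.024, 1.0, -0.0], [-0.0, -0.0, -1.0]]
force: [-0.1, -0.4, 0.2]
opening: 0.078
gripper_force: 0.0
time: 23.12
tcp_pos: [0.6195, -0.0991, 0.2729]
ee_rot: [[-1.0, 0.024, 0.005], [0.024, 1.0, -0.001], [-0.005, -0.0, -1.0]]
force: [-0.4, 0.5, -1.0]
opening: 0.0919
gripper_force: 0.0
[ 39.82856121  34.65577435 -59.27657145  82.82255015  29.9581075
  79.07574227  68.21241993]
white 475 0.6544266939163208 -0.12795716524124146 0.10604497790336609
white 779 0.617225706577301 -0.09874406456947327 0.06153058260679245
red [281.93684211 258.44842105] 475 [ 0.61527613 -0.12005288  0.04805367] [ 0.59033345 -0.13273943  0.01047804] [ 0.64414931 -0.07740216  0.05510606]
t 23.2167 tcp [ 0.618  -0.1     0.2694] q7 68.1976264335585 shift [0.0222 0.2596 0.0193] n 7.0
```

```bash
python3 -m pendant '[[0.0055,0.0333,-0.01,0,0,0,1],[0.0055,0.0333,-0.01,0,0,0,1],[0.0055,0.0333,-0.01,0,0,0,1],[0.0055,0.0333,-0.01,0,0,0,1],[0.0055,0.0333,-0.01,0,0,0,1],[0.0055,0.0333,-0.01,0,0,0,1],[0,0,0,0,0,0.117,1],[0,0,0,0,0,0.117,1],[0,0,0,0,0,0.117,1],[0,0,0,0,0,0.117,1],[0,0,0,0,0,0.117,1],[0,0,0,0,0,0.117,1],[0,0,0,0,0,0.117,1],[0,0,0,0,0,0.117,1],[0,0,0,0,0,0.117,1],[0,0,0,0,0,0.117,1],[0,0,0,0,0,0.117,1],[0,0,0,0,0,0.117,1],[0,0,0,0,0,0,1],[0,0,0,0,0,0,1]]'
python3 - <<'E'
from h import *
np.set_printoptions(precision=4,suppress=True)
d=wrist('w3');print(arm.state()['q']);np.savez('w3.npz',**{k:v for k,v in d.items() if k!='st'},**d['st'])
P=cloud(d);h=hsv(d);H,S,V=h[...,0],h[...,1],h[...,2];X,Y,Z=P[...,0],P[...,1],P[...,2]
kn=(V<70)&(Z>.155)&(Z<.18)
for b,c,a in blobs(kn,P,20): print('dark',c,a,np.nanmedian(P[b],0),np.nanmin(P[b],0),np.nanmax(P[b],0))
pv=(V<110)&(Z>.128)&(Z<.145)&(X<.53)&(X>.46)&(Y>.16)
for b,c,a in blobs(pv,P,10): print('pivot?',c,a,np.nanmedian(P[b],0),np.nanmin(P[b],0),np.nanmax(P[b],0))
to(.602,.160,.142,0)
E
```

```text
time: 24.88
tcp_pos: [0.5897, 0.1005, 0.3288]
ee_rot: [[-0.146, 0.989, -0.002], [0.989, 0.146, -0.001], [-0.001, -0.002, -1.0]]
force: [0.2, 0.7, 0.5]
opening: 0.0918
gripper_force: 0.0
[ 13.4901  24.4002 -42.2318  82.0712  16.3671  79.9022 -20.6468]
dark [298.7093 137.9207] 227 [0.6018 0.1629 0.1652] [0.5937 0.1543 0.1581] [0.6104 0.1712 0.1671]
dark [231.7566 228.2655] 226 [0.5446 0.0576 0.172 ] [0.535  0.0481 0.1701] [0.5539 0.0662 0.1742]
pivot? [204.269   93.4138] 145 [0.4944 0.1938 0.1355] [0.4873 0.187  0.1299] [0.5008 0.2002 0.1376]
t 24.9333 tcp [0.5898 0.1005 0.329 ] q7 -20.646805315559163 shift [0.0571 0.0211 0.187 ] n 5.0
yaw now 8.424546703152007 turn about tool z 0.1470360779580358
```

View pics/w3.png

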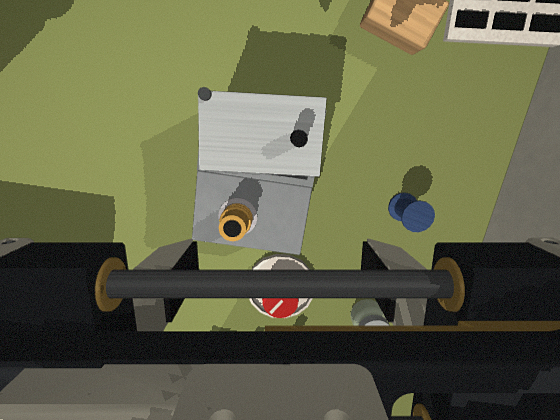

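```bash
python3 -m pendant '[[0,0,0,0,0,0.0735,1],[0,0,0,0,0,0.0735,1],[0.031,0.006,0,0,0,0,1],[0.031,0.006,0,0,0,0,1],[0,0,0.037,0,0,0,1],[0,0,0.037,0,0,0,1],[0,0,0.037,0,0,0,1],[0,0,0.037,0,0,0,1],[0,0,0.037,0,0,0,1],[0,0,0,0,0,0,1]]'; python3 -m pendant '[[0,0,0,0,0,0,0],[0,0,0,0,0,0,0],[0,0,0,0,0,0,0],[0,0,0,0,0,0,0],[0,0,0,0,0,0,0],[0,0,0,0,0,0,0],[0,0,0,0,0,0,0],[0,0,0,0,0,0,0],[0,0,0,0,0,0,0],[0,0,0,0,0,0,0],[0,0,0,0,0,0,0]]' 15
python3 - <<'E'
from h import *
s=arm.state();print(s['opening'],s['force']);to(.602,.1627,.142,0)
p=np.array([.494,.1938])
k=np.array(s['tcp_pos'])[:2];r=np.linalg.norm(k-p);a0=np.arctan2(*(k-p)[::-1]);print(r,np.degrees(a0))
a=np.linspace(a0,np.radians(76),13);q=p+r*np.c_[np.cos(a),np.sin(a)];dq=np.diff(q,axis=0);R=np.array(s['ee_rot'])
print((np.c_[dq,0*dq[:,0]]@R)[:,:2].round(4).tolist())
E
```

```text
time: 25.77
tcp_pos: [0.5983, 0.1602, 0.1376]
ee_rot: [[0.001, 1.0, -0.011], [1.0, -0.001, -0.004], [-0.004, -0.011, -1.0]]
force: [-1.1, -0.1, -0.3]
opening: 0.0921
gripper_force: 0.0
time: 26.68
tcp_pos: [0.6024, 0.1628, 0.1452]
ee_rot: [[0.004, 1.0, -0.0], [1.0, -0.004, -0.0], [-0.0, -0.0, -1.0]]
force: [-0.1, -0.4, 0.2]
opening: 0.023
gripper_force: 0.0
0.022996571826679028 [-0.1084384  -0.38231502  0.23072033]
t 26.6833 tcp [0.6024 0.1628 0.1452] q7 -40.121747322814535 shift [-0.0001 -0.0004  0.0032] n 1.0
yaw now -0.22699026784531331 turn about tool z -0.003961727543884462
0.11270883378244395 -15.970032017923808
[[0.0147, 0.0031], [0.015, 0.0011], [0.015, -0.0009], [0.0148, -0.0029], [0.0143, -0.0048], [0.0135, -0.0067], [0.0125, -0.0084], [0.0112, -0.01], [0.0098, -0.0114], [0.0082, -0.0126], [0.0064, -0.0136], [0.0046, -0.0144]]
```

```bash
python3 -m pendant '[[0,0,0,0,0,0,0],[0,0,0,0,0,0,0],[0,0,0,0,0,0,0],[0.0147,0.0031,0,0,0,0,0],[0.015,0.0011,0,0,0,0,0],[0.015,-0.0009,0,0,0,0,0],[0.0148,-0.0029,0,0,0,0,0],[0.0143,-0.0048,0,0,0,0,0],[0.0135,-0.0067,0,0,0,0,0],[0.0125,-0.0084,0,0,0,0,0],[0.0112,-0.01,0,0,0,0,0],[0.0098,-0.0114,0,0,0,0,0],[0.0082,-0.0126,0,0,0,0,0],[0.0064,-0.0136,0,0,0,0,0],[0.0046,-0.0144,0,0,0,0,0],[0,0,0,0,0,0,0],[0,0,0,0,0,0,0]]' 15;python3 -m pendant '[[0,0,0,0,0,0,1],[0,0,0,0,0,0,1],[0,0,0,0,0,0,1],[0,0,0,0,0,0,1],[0,0,0,0,0,0,1],[0,0,0,0,0,0,1],[0,0,0,0,0,0,1],[0,0,-0.04,0,0,0,1],[0,0,-0.04,0,0,0,1],[0,0,-0.04,0,0,0,1],[0,0,-0.04,0,0,0,1],[0,0,-0.02,0,0,0,1],[0,0,0,0,0,0,1]]'; python3 - <<'E'
from h import *
to(.5596,.04,.33)
to(.539,-.301,.33)
E
```

```text
time: 28.1
tcp_pos: [0.5208, 0.3034, 0.1448]
ee_rot: [[0.003, 1.0, -0.001], [1.0, -0.003, -0.0], [-0.0, -0.001, -1.0]]
force: [-0.4, 1.9, -5.7]
opening: 0.0178
gripper_force: 15.0
time: 29.18
tcp_pos: [0.5227, 0.305, 0.331]
ee_rot: [[0.004, 1.0, 0.007], [1.0, -0.004, 0.005], [0.005, 0.007, -1.0]]
force: [-1.1, 1.6, -0.1]
opening: 0.0912
gripper_force: 0.0
t 29.1833 tcp [0.5227 0.305  0.331 ] q7 -49.635814037248736 shift [-0.2649  0.038   0.    ] n 7.0
t 29.1833 tcp [0.5227 0.305  0.331 ] q7 -49.635814037248736 shift [-0.6059  0.0188 -0.0018] n 16.0
```

```bash
python3 -m pendant '[[-0.035,0.0054,-0.004,0,0,0,1],[-0.035,0.0054,-0.004,0,0,0,1],[-0.035,0.0054,-0.004,0,0,0,1],[-0.035,0.0054,-0.004,0,0,0,1],[-0.035,0.0054,-0.004,0,0,0,1],[-0.035,0.0054,-0.004,0,0,0,1],[-0.035,0.0054,-0.004,0,0,0,1],[0,0,0,0,0,0,1],[0,0,0,0,0,0,1]]'; python3 - <<'E'
from h import *
np.set_printoptions(precision=4,suppress=True)
d=wrist('w4')
P=cloud(d);h=hsv(d);X,Y,Z=P[...,0],P[...,1],P[...,2]
rim=(abs(Z-.125)<.006)&(X>.45)&(X<.68)&(Y<.25)&(Y>0)&(h[...,1]<80)
r=cv2.minAreaRect(P[rim][:,:2].astype(np.float32));print('rim',r)
ins=(Z<.06)&(X>.48)&(X<.64)&(Y<.195)&(Y>.1)
print('floor',np.nanpercentile(P[ins],[1,50,99],axis=0))
# opening edges: rim pixel rows
row=rim&(abs(Y-.1526)<.02);xs=X[row];print('x inner',xs[xs<.56].max() if (xs<.56).any() else 0,xs[xs>.56].min() if (xs>.56).any() else 0)
col=rim&(abs(X-.56)<.03);ys=Y[col];print('y inner',ys[ys<.15].max(),ys[ys>.15].min() if (ys>.15).any() else 0)
kn=(h[...,2]<70)&(Z>.155)&(Z<.18)
for b,c,a in blobs(kn,P,20): print('dark',c,a,np.nanmedian(P[b],0))
to(.539,-.301,.33)
E
```

```text
time: 29.93
tcp_pos: [0.5586, 0.0551, 0.3526]
ee_rot: [[0.009, 1.0, -0.001], [1.0, -0.009, -0.001], [-0.001, -0.001, -1.0]]
force: [-0.3, 1.4, -0.0]
opening: 0.092
gripper_force: 0.0
rim ((0.5576118230819702, 0.1340935230255127), (0.14533519744873047, 0.23276960849761963), 0.5161672830581665)
floor [[0.4977 0.116  0.0064]
 [0.5601 0.1571 0.0087]
 [0.6219 0.1901 0.058 ]]
x inner 0.49812515764720017 0.6216199539796224
y inner 0.1157268434348159 0.18950682545717334
dark [265.7814 189.7302] 215 [0.5447 0.0573 0.1721]
t 29.9833 tcp [0.5581 0.0574 0.3527] q7 -22.841148296484974 shift [-0.3585 -0.0171  0.0226] n 9.0
```

View pics/w4.png

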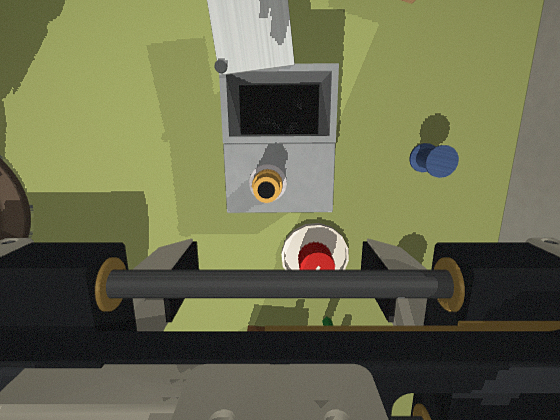

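```bash
python3 -m pendant '[[-0.038,-0.0016,0,0,0,0,1],[-0.038,-0.0016,0,0,0,0,1],[-0.038,-0.0016,0,0,0,0,1],[-0.038,-0.0016,0,0,0,0,1],[-0.038,-0.0016,0,0,0,0,1],[-0.038,-0.0016,0,0,0,0,1],[-0.038,-0.0016,0,0,0,0,1],[-0.038,-0.0016,0,0,0,0,0.4],[-0.038,-0.0016,0,0,0,0,0.4],[-0.038,-0.0016,0,0,0,0,0.4],[-0.038,-0.0016,0,0,0,0,0.4],[0,0,0,0,0,0,0.4],[0,0,0,0,0,0,0.4]]'; python3 - <<'E'
from h import *
np.set_printoptions(precision=4,suppress=True)
d=wrist('w5')
P=cloud(d);h=hsv(d);H,S,V=h[...,0],h[...,1],h[...,2];X,Y,Z=P[...,0],P[...,1],P[...,2]
print(arm.state()['q'])
am=(Z>.1)&(Z<.115)&(X>.45)&(X<.7)&(Y<-.2)&(Y>-.45)
for b,c,a in blobs(am,P,15): print('top',c,a,np.nanmedian(P[b],0),d['color'][b].mean(0),cv2.minAreaRect(P[b][:,:2].astype(np.float32)))
ho=(abs(Z-.06)<.006)&(X>.45)&(X<.62)&(Y<-.2)&(Y>-.4)&(H<20)
print('holder',cv2.minAreaRect(P[ho][:,:2].astype(np.float32)))
E
```

```text
time: 31.07
tcp_pos: [0.539, -0.3609, 0.3518]
ee_rot: [[0.006, 1.0, -0.001], [1.0, -0.006, 0.001], [0.001, -0.001, -1.0]]
force: [0.8, 0.7, -0.2]
opening: 0.0565
gripper_force: 0.0
[ 47.4465  26.6148 -30.2569  72.6694  13.0227  84.1424  18.3645]
top [365.0247  80.1481] 81 [ 0.6478 -0.2332  0.1006] [ 55.1481 146.2346  70.6914] ((0.6478543281555176, -0.23318250477313995), (0.013075013644993305, 0.013148270547389984), 51.919437408447266)
top [304.3203 116.1328] 128 [ 0.5718 -0.276   0.1081] [207.0547 137.5625  58.8359] ((0.572170078754425, -0.2762068510055542), (0.013629362918436527, 0.013866118155419827), 82.72323608398438)
top [375.3433 138.9403] 67 [ 0.6665 -0.3052  0.1005] [231.3731 134.4776 157.0896] ((0.6660268306732178, -0.30534088611602783), (0.013166912831366062, 0.012759732082486153), 3.6013872623443604)
top [257.9748 155.2773] 119 [ 0.5123 -0.3244  0.108 ] [218.7143 149.395   63.3445] ((0.512241780757904, -0.32513466477394104), (0.013979149982333183, 0.013233357109129429), 87.18177032470703)
top [299.3443 159.3525] 122 [ 0.5661 -0.33    0.108 ] [198.5082 131.459   55.9672] ((0.566581666469574, -0.33064398169517517), (0.01408303715288639, 0.013915669173002243), 81.0691146850586)
top [343.78 199.36] 50 [ 0.6292 -0.3857  0.1007] [ 55.04 148.16  71.44] ((0.6289544701576233, -0.38500601053237915), (0.013304989784955978, 0.012522834353148937), 57.34534454345703)
top [281.6667 210.6852] 54 [ 0.5428 -0.4021  0.1006] [ 59.2593 154.0556  76.3704] ((0.5423671007156372, -0.4022231698036194), (0.0131828673183918, 0.01216080691665411), 44.644554138183594)
holder ((0.5421320199966431, -0.3006596565246582), (0.10513388365507126, 0.10506445169448853), 84.14875030517578)
```

View pics/w5.png

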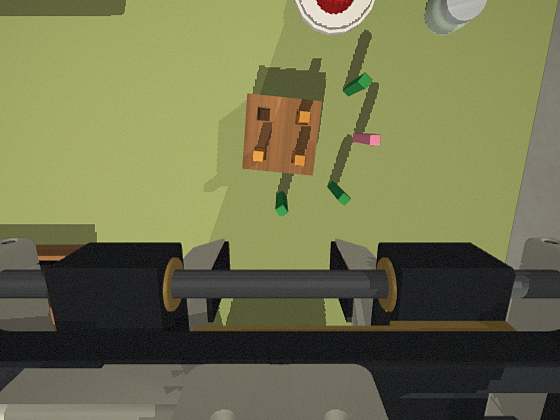

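```bash
python3 -m pendant '[[0,0,0,0,0,0.096,0.4],[0.0293,0.0082,0.02,0,0,0,0.4],[0.0293,0.0082,0.02,0,0,0,0.4],[0.0293,0.0082,0.02,0,0,0,0.4],[0,0,0.04,0,0,0,0.4],[0,0,0.04,0,0,0,0.4],[0,0,0.04,0,0,0,0.4],[0,0,0.04,0,0,0,0.4],[0,0,0,0,0,0,0.4],[0,0,0,0,0,0,0.4],[0,0,0,0,0,0,0.4]]'; python3 - <<'E'
from h import *
to(.5723,-.2761,.075,-5.85);print(arm.state()['opening'])
E
```

```text
time: 32.03
tcp_pos: [0.5741, -0.2736, 0.1358]
ee_rot: [[0.098, 0.995, 0.003], [0.995, -0.098, -0.0], [0.0, 0.003, -1.0]]
force: [0.2, -0.2, 0.5]
opening: 0.0367
gripper_force: 0.0
t 32.0333 tcp [ 0.5741 -0.2736  0.1358] q7 -0.3129774744848622 shift [-0.0027 -0.0017  0.0608] n 2.0
yaw now -5.618499498652121 turn about tool z 0.0040404459685380945
0.036737124652563735
```

```bash
python3 -m pendant '[[-0.0015,-0.001,0.03,0,0,0,0.4],[0,0,0.031,0,0,0,0.4],[0,0,0,0,0,0,0.4],[0,0,0,0,0,0,0],[0,0,0,0,0,0,0],[0,0,0,0,0,0,0],[0,0,0,0,0,0,0],[0,0,0,0,0,0,0],[0,0,0,0,0,0,0]]' 20; python3 -m pendant '[[0,0,-0.02,0,0,0,0],[0,0,-0.03,0,0,0,0],[0,0,-0.038,0,0,0,0],[0,0,-0.038,0,0,0,0],[0,0,-0.038,0,0,0,0],[0,0,0,0,0,0,0],[0,0,0,0,0,0,0]]'; python3 - <<'E'
from h import *
to(.535,.168,.24,0);print(arm.state()['opening'])
E
```

```text
time: 32.78
tcp_pos: [0.5724, -0.2767, 0.0745]
ee_rot: [[0.1, 0.995, 0.003], [0.995, -0.1, -0.001], [-0.001, 0.003, -1.0]]
force: [-0.5, 0.6, 7.8]
opening: 0.0137
gripper_force: 20.0
time: 33.37
tcp_pos: [0.5727, -0.2766, 0.2399]
ee_rot: [[0.1, 0.995, 0.006], [0.995, -0.1, -0.003], [-0.002, 0.006, -1.0]]
force: [-0.6, -0.8, -0.9]
opening: 0.0138
gripper_force: 20.0
t 33.3667 tcp [ 0.5727 -0.2766  0.2399] q7 2.724150162470275 shift [ 0.4386 -0.0819 -0.0014] n 12.0
yaw now -5.7382956238387735 turn about tool z -0.10015215208876874
0.013788649489423946
```

```bash
python3 -m pendant '[[0.035,-0.0068,-0.02,0,0,0,0],[0.035,-0.0068,-0.02,0,0,0,0],[0.037,-0.0068,0,0,0,0,0],[0.037,-0.0068,0,0,0,0,0],[0.037,-0.0068,0,0,0,0,0],[0.037,-0.0068,0,0,0,0,0],[0.037,-0.0068,0,0,0,0,0],[0.037,-0.0068,0,0,0,0,0],[0.037,-0.0068,0,0,0,0,0],[0.037,-0.0068,0,0,0,0,0],[0.037,-0.0068,0,0,0,0,0],[0.036,-0.0068,0,0,0,0,0],[0,0,0,0,0,-0.1,0],[0,0,0,0,0,0,0],[0,0,0,0,0,0,0],[0,0,0,0,0,0,0]]' 25; python3 - <<'E'
from h import *
to(.535,.168,.1,0);print(arm.state()['opening'])
E
```

```text
time: 34.7
tcp_pos: [0.5339, 0.167, 0.2755]
ee_rot: [[0.004, 1.0, -0.001], [1.0, -0.004, -0.001], [-0.001, -0.001, -1.0]]
force: [0.9, 0.6, -0.0]
opening: 0.0139
gripper_force: 25.0
t 34.7 tcp [0.5339 0.167  0.2755] q7 -36.68014580211921 shift [0.0012 0.0013 0.1755] n 5.0
yaw now -0.24554294430029613 turn about tool z -0.004285532833081227
0.013889037898133234
```

```bash
python3 -m pendant '[[0.001,0.002,0.04,0,0,0,0],[0,0,0.04,0,0,0,0],[0,0,0.04,0,0,0,0],[0,0,0.035,0,0,0,0],[0,0,0.02,0,0,0,0],[0,0,0.012,0,0,0,0],[0,0,0,0,0,0,0],[0,0,0,0,0,0,0.25],[0,0,0,0,0,0,0.25],[0,0,0,0,0,0,0.25],[0,0,0,0,0,0,0.25],[0,0,0,0,0,0,0.25]]'; python3 -m pendant '[[0,0,-0.03,0,0,0,0.25],[0,0,-0.04,0,0,0,0.25],[0,0,-0.04,0,0,0,0.4],[0,0,-0.04,0,0,0,0.4],[0,0,-0.04,0,0,0,0.4],[-0.035,0,0,0,0,0,0.4],[-0.035,0,0,0,0,0,0.4],[-0.03,0,0,0,0,0,0.4],[0,0,0,0,0,0,0.4],[0,0,0,0,0,0,0.4]]'; python3 - <<'E'
from h import *
np.set_printoptions(precision=4,suppress=True)
d=wrist('w6');P=cloud(d);h=hsv(d);X,Y,Z=P[...,0],P[...,1],P[...,2]
m=(X>.49)&(X<.63)&(Y>.11)&(Y<.195)&(h[...,0]>8)&(h[...,0]<24)&(h[...,1]>120)
for b,c,a in blobs(m,P,10): print(c,a,np.nanmin(P[b],0),np.nanmedian(P[b],0),np.nanmax(P[b],0))
print(d['color'][m].mean(0))
to(.5119,-.3252,.24,-5.85)
E
```

```text
time: 35.7
tcp_pos: [0.5364, 0.1698, 0.0903]
ee_rot: [[0.0, 1.0, 0.002], [1.0, -0.0, 0.0], [0.0, 0.002, -1.0]]
force: [-0.3, 0.3, -0.4]
opening: 0.0225
gripper_force: 0.0
time: 36.53
tcp_pos: [0.5359, 0.0675, 0.2796]
ee_rot: [[0.004, 1.0, 0.001], [1.0, -0.004, -0.001], [-0.001, 0.001, -1.0]]
force: [-0.2, 0.6, 0.7]
opening: 0.037
gripper_force: 0.0
[280.4312  98.3346] 269 [0.5307 0.1618 0.0069] [0.5386 0.167  0.108 ] [0.5457 0.1858 0.1107]
[202.0586 141.7619  61.9634]
t 36.5833 tcp [0.5358 0.0694 0.2797] q7 -25.43170534684955 shift [-0.3947 -0.0233  0.0396] n 10.0
yaw now -0.07823124854867079 turn about tool z 0.10073636837654801
```

```bash
python3 -m pendant '[[-0.0395,-0.0023,0,0,0,0,0.4],[-0.0395,-0.0023,0,0,0,0,0.4],[-0.0395,-0.0023,0,0,0,0,0.4],[-0.0395,-0.0023,0,0,0,0,0.4],[-0.0395,-0.0023,0,0,0,0,0.4],[-0.0395,-0.0023,0,0,0,0,0.4],[-0.0395,-0.0023,0,0,0,0,0.4],[-0.0395,-0.0023,0,0,0,0,0.4],[-0.0395,-0.0023,0,0,0,0,0.4],[-0.0395,-0.0023,0,0,0,0,0.4],[0,0,0,0,0,0.1,0.4],[0,0,0.035,0,0,0,0.4],[0,0,0.035,0,0,0,0.4],[0,0,0.035,0,0,0,0.4],[0,0,0.035,0,0,0,0.4],[0,0,0,0,0,0,0.4],[0,0,0,0,0,0,0.4],[0,0,0,0,0,0,0.4]]'; python3 - <<'E'
from h import *
to(.5119,-.3252,.0745,-5.85);print(arm.state()['opening'])
E
```

```text
time: 38.08
tcp_pos: [0.5146, -0.3247, 0.1413]
ee_rot: [[0.098, 0.995, 0.002], [0.995, -0.098, -0.0], [-0.0, 0.002, -1.0]]
force: [0.2, 0.5, 0.6]
opening: 0.0367
gripper_force: 0.0
t 38.0833 tcp [ 0.5146 -0.3247  0.1413] q7 7.004446837415532 shift [-0.0007 -0.0028  0.0668] n 2.0
yaw now -5.650017405337851 turn about tool z 0.003490354723535678
0.03665097267422832
```

```bash
python3 -m pendant '[[-0.0005,-0.002,0.035,0,0,0,0.4],[0,0,0.032,0,0,0,0.4],[0,0,0,0,0,0,0.4],[0,0,0,0,0,0,0],[0,0,0,0,0,0,0],[0,0,0,0,0,0,0],[0,0,0,0,0,0,0],[0,0,0,0,0,0,0],[0,0,0,0,0,0,0]]' 25; python3 -m pendant '[[0,0,-0.02,0,0,0,0],[0,0,-0.03,0,0,0,0],[0,0,-0.038,0,0,0,0],[0,0,-0.038,0,0,0,0],[0,0,-0.038,0,0,0,0],[0,0,-0.038,0,0,0,0],[0,0,0,0,0,0,0],[0,0,0,0,0,0,0]]'; python3 - <<'E'
from h import *
to(.59,.168,.275,0);print(arm.state()['opening'])
E
```

```text
time: 38.83
tcp_pos: [0.5119, -0.3263, 0.0744]
ee_rot: [[0.1, 0.995, 0.003], [0.995, -0.1, -0.002], [-0.001, 0.003, -1.0]]
force: [-0.4, 0.3, 9.5]
opening: 0.0141
gripper_force: 25.0
time: 39.5
tcp_pos: [0.5121, -0.326, 0.2778]
ee_rot: [[0.1, 0.995, 0.005], [0.995, -0.1, -0.003], [-0.003, 0.006, -1.0]]
force: [0.1, -0.1, -0.8]
opening: 0.0139
gripper_force: 25.0
t 39.5 tcp [ 0.5121 -0.326   0.2778] q7 10.917043895018018 shift [0.4994 0.0281 0.0016] n 13.0
yaw now -5.7376576066295355 turn about tool z -0.1001410165877831
0.013933444465295222
```

```bash
python3 -m pendant '[[0.0384,0.0019,0,0,0,0,0],[0.0384,0.0019,0,0,0,0,0],[0.0384,0.0019,0,0,0,0,0],[0.0384,0.0019,0,0,0,0,0],[0.0384,0.0019,0,0,0,0,0],[0.0384,0.0019,0,0,0,0,0],[0.0384,0.0019,0,0,0,0,0],[0.0384,0.0019,0,0,0,0,0],[0.0384,0.0019,0,0,0,0,0],[0.0384,0.0019,0,0,0,0,0],[0.0384,0.0019,0,0,0,0,0],[0.0384,0.0019,0,0,0,0,0],[0.0384,0.0019,0,0,0,0,0],[0,0,0,0,0,-0.1,0],[0,0,0,0,0,0,0],[0,0,0,0,0,0,0],[0,0,0,0,0,0,0]]' 25; python3 - <<'E'
from h import *
to(.587,.168,.087,0);print(arm.state()['opening'])
E
```

```text
time: 40.92
tcp_pos: [0.5851, 0.1669, 0.2735]
ee_rot: [[0.004, 1.0, -0.001], [1.0, -0.004, -0.001], [-0.001, -0.001, -1.0]]
force: [1.2, -0.6, -0.3]
opening: 0.0135
gripper_force: 25.0
t 40.9167 tcp [0.5851 0.1669 0.2735] q7 -35.663732755385354 shift [0.0014 0.0021 0.1865] n 5.0
yaw now -0.24392907297526686 turn about tool z -0.004257365464755856
0.013501051065329674
```

```bash
python3 -m pendant '[[0.001,0.002,0.04,0,0,0,0],[0,0,0.04,0,0,0,0],[0,0,0.04,0,0,0,0],[0,0,0.035,0,0,0,0],[0,0,0.018,0,0,0,0],[0,0,0.012,0,0,0,0],[0,0,0,0,0,0,0],[0,0,0,0,0,0,0.25],[0,0,0,0,0,0,0.25],[0,0,0,0,0,0,0.25],[0,0,0,0,0,0,0.25],[0,0,0,0,0,0,0.25]]'; python3 -m pendant '[[0,0,-0.03,0,0,0,0.25],[0,0,-0.04,0,0,0,0.25],[0,0,-0.04,0,0,0,0.4],[0,0,-0.04,0,0,0,0.4],[0,0,-0.04,0,0,0,0.4],[-0.035,0,0,0,0,0,0.4],[-0.035,0,0,0,0,0,0.4],[-0.03,0,0,0,0,0,0.4],[0,0,0,0,0,0,0.4],[0,0,0,0,0,0,0.4]]'; python3 - <<'E'
from h import *
np.set_printoptions(precision=4,suppress=True)
d=wrist('w7');P=cloud(d);h=hsv(d);X,Y,Z=P[...,0],P[...,1],P[...,2]
m=(X>.49)&(X<.63)&(Y>.11)&(Y<.195)&(h[...,0]>8)&(h[...,0]<24)&(h[...,1]>120)
for b,c,a in blobs(m,P,10): print(c,a,np.nanmin(P[b],0),np.nanmedian(P[b],0),np.nanmax(P[b],0))
to(.5667,-.3309,.24,-5.85)
E
```

```text
time: 41.92
tcp_pos: [0.5877, 0.1697, 0.0903]
ee_rot: [[0.0, 1.0, 0.002], [1.0, -0.0, 0.0], [0.0, 0.002, -1.0]]
force: [-0.3, -0.2, 0.2]
opening: 0.0224
gripper_force: 0.0
time: 42.75
tcp_pos: [0.5874, 0.067, 0.2796]
ee_rot: [[0.004, 1.0, 0.001], [1.0, -0.004, -0.001], [-0.001, 0.001, -1.0]]
force: [-0.3, 0.0, -0.1]
opening: 0.0366
gripper_force: 0.0
[234.1974  98.7718] 390 [0.5142 0.1616 0.0072] [0.5417 0.1677 0.1066] [0.5462 0.1856 0.1104]
[280.4808  97.9692] 260 [0.5822 0.162  0.008 ] [0.5906 0.1666 0.1079] [0.5971 0.1866 0.1104]
t 42.8 tcp [0.5871 0.0692 0.2797] q7 -25.64340687138787 shift [-0.4001 -0.0198  0.0396] n 11.0
yaw now -0.08949443704633273 turn about tool z 0.100539788652991
```

```bash
python3 -m pendant '[[-0.0364,-0.002,0,0,0,0,0.4],[-0.0364,-0.002,0,0,0,0,0.4],[-0.0364,-0.002,0,0,0,0,0.4],[-0.0364,-0.002,0,0,0,0,0.4],[-0.0364,-0.002,0,0,0,0,0.4],[-0.0364,-0.002,0,0,0,0,0.4],[-0.0364,-0.002,0,0,0,0,0.4],[-0.0364,-0.002,0,0,0,0,0.4],[-0.0364,-0.002,0,0,0,0,0.4],[-0.0364,-0.002,0,0,0,0,0.4],[-0.0364,-0.002,0,0,0,0,0.4],[0,0,0,0,0,0.1,0.4],[0,0,0.035,0,0,0,0.4],[0,0,0.035,0,0,0,0.4],[0,0,0.035,0,0,0,0.4],[0,0,0.035,0,0,0,0.4],[0,0,0,0,0,0,0.4],[0,0,0,0,0,0,0.4],[0,0,0,0,0,0,0.4]]'; python3 - <<'E'
from h import *
to(.5667,-.3309,.0745,-5.85);print(arm.state()['opening'])
E
```

```text
time: 44.38
tcp_pos: [0.5669, -0.3301, 0.1415]
ee_rot: [[0.099, 0.995, 0.003], [0.995, -0.099, -0.0], [-0.0, 0.003, -1.0]]
force: [0.4, 0.3, 0.8]
opening: 0.037
gripper_force: 0.0
t 44.3833 tcp [ 0.5669 -0.3301  0.1415] q7 4.536874505699218 shift [-0.0008 -0.0003  0.067 ] n 2.0
yaw now -5.655502899738607 turn about tool z 0.003394614785142725
0.03695875719130482
```

```bash
python3 -m pendant '[[-0.0005,0,0.035,0,0,0,0.4],[0,0,0.032,0,0,0,0.4],[0,0,0,0,0,0,0.4],[0,0,0,0,0,0,0],[0,0,0,0,0,0,0],[0,0,0,0,0,0,0],[0,0,0,0,0,0,0],[0,0,0,0,0,0,0],[0,0,0,0,0,0,0]]' 25; python3 -m pendant '[[0,0,-0.02,0,0,0,0],[0,0,-0.03,0,0,0,0],[0,0,-0.038,0,0,0,0],[0,0,-0.038,0,0,0,0],[0,0,-0.038,0,0,0,0],[0,0,-0.038,0,0,0,0],[0,0,0,0,0,0,0],[0,0,0,0,0,0,0]]'; python3 - <<'E'
from h import *
to(.563,.134,.275,0);print(arm.state()['opening'])
E
```

```text
time: 45.13
tcp_pos: [0.5664, -0.3318, 0.0746]
ee_rot: [[0.1, 0.995, 0.003], [0.995, -0.1, -0.002], [-0.001, 0.003, -1.0]]
force: [-0.6, 0.2, 8.0]
opening: 0.0137
gripper_force: 25.0
time: 45.8
tcp_pos: [0.5665, -0.3316, 0.278]
ee_rot: [[0.1, 0.995, 0.006], [0.995, -0.1, -0.003], [-0.002, 0.006, -1.0]]
force: [0.5, -0.3, -1.2]
opening: 0.0136
gripper_force: 25.0
t 45.8 tcp [ 0.5665 -0.3316  0.278 ] q7 7.963034039178108 shift [ 0.4629 -0.05    0.0017] n 12.0
yaw now -5.736503703720655 turn about tool z -0.10012087718277476
0.013638335581949617
```

```bash
python3 -m pendant '[[0.0386,-0.0042,0,0,0,0,0],[0.0386,-0.0042,0,0,0,0,0],[0.0386,-0.0042,0,0,0,0,0],[0.0386,-0.0042,0,0,0,0,0],[0.0386,-0.0042,0,0,0,0,0],[0.0386,-0.0042,0,0,0,0,0],[0.0386,-0.0042,0,0,0,0,0],[0.0386,-0.0042,0,0,0,0,0],[0.0386,-0.0042,0,0,0,0,0],[0.0386,-0.0042,0,0,0,0,0],[0.0386,-0.0042,0,0,0,0,0],[0.0386,-0.0042,0,0,0,0,0],[0,0,0,0,0,-0.1,0],[0,0,0,0,0,0,0],[0,0,0,0,0,0,0],[0,0,0,0,0,0,0]]' 25; python3 - <<'E'
from h import *
to(.563,.134,.087,0);print(arm.state()['opening'])
E
```

```text
time: 47.13
tcp_pos: [0.5612, 0.1328, 0.2735]
ee_rot: [[0.005, 1.0, -0.001], [1.0, -0.005, -0.001], [-0.001, -0.001, -1.0]]
force: [-0.6, 0.2, 0.1]
opening: 0.0136
gripper_force: 25.0
t 47.1333 tcp [0.5612 0.1328 0.2735] q7 -33.00710471075307 shift [0.0014 0.002  0.1865] n 5.0
yaw now -0.25812167429710103 turn about tool z -0.00450507308724483
0.013588358933093394
```

```bash
python3 -m pendant '[[0.001,0.001,0.04,0,0,0,0],[0,0,0.04,0,0,0,0],[0,0,0.04,0,0,0,0],[0,0,0.035,0,0,0,0],[0,0,0.018,0,0,0,0],[0,0,0.012,0,0,0,0],[0,0,0,0,0,0,0],[0,0,0,0,0,0,0.25],[0,0,0,0,0,0,0.25],[0,0,0,0,0,0,0.25],[0,0,0,0,0,0,0.25],[0,0,0,0,0,0,0.25]]'; python3 -m pendant '[[0,0,-0.03,0,0,0,0.25],[0,0,-0.04,0,0,0,0.25],[0,0,-0.04,0,0,0,1],[0,0,-0.04,0,0,0,1],[0,0,-0.04,0,0,0,1],[-0.025,0,0,0,0,0,1],[-0.025,0,0,0,0,0,1],[-0.025,0,0,0,0,0,1],[0,0,0,0,0,0,1],[0,0,0,0,0,0,1]]'; python3 - <<'E'
from h import *
np.set_printoptions(precision=4,suppress=True)
d=wrist('w8');P=cloud(d);h=hsv(d);X,Y,Z=P[...,0],P[...,1],P[...,2]
m=(X>.49)&(X<.63)&(Y>.11)&(Y<.195)&(h[...,0]>8)&(h[...,0]<24)&(h[...,1]>120)
for b,c,a in blobs(m,P,10): print(c,a,np.nanmin(P[b],0),np.nanmedian(P[b],0),np.nanmax(P[b],0))
d=arm.get_image('scene');P=cloud(d);h=hsv(d);X,Y,Z=P[...,0],P[...,1],P[...,2]
kn=(h[...,2]<70)&(Z>.145)&(Z<.175)&(Y>.24)&(Y<.36)&(X<.65)&(X>.4)
for b,c,a in blobs(kn,P,8): print('knob',c,a,np.nanmedian(P[b],0),np.nanmax(P[b],0))
to(.522,.303,.28,0)
E
```

```text
time: 48.13
tcp_pos: [0.5628, 0.1357, 0.0903]
ee_rot: [[0.0, 1.0, 0.002], [1.0, -0.0, 0.0], [0.0, 0.002, -1.0]]
force: [-0.0, 0.0, 0.0]
opening: 0.023
gripper_force: 0.0
time: 48.97
tcp_pos: [0.5623, 0.0587, 0.2796]
ee_rot: [[0.003, 1.0, 0.001], [1.0, -0.003, -0.001], [-0.001, 0.001, -1.0]]
force: [0.2, 0.3, 0.2]
opening: 0.0718
gripper_force: 0.0
[256.1967  90.6787] 361 [0.5214 0.1619 0.0052] [0.5397 0.167  0.1074] [0.546  0.1894 0.1103]
[303.0056  90.5014] 357 [0.5836 0.1619 0.0063] [0.5892 0.1668 0.1072] [0.6077 0.1881 0.11  ]
[278.72 121.42] 200 [0.5541 0.1285 0.0064] [0.5637 0.1358 0.1083] [0.5732 0.1456 0.1099]
knob [424.4286 270.7262] 84 [0.5262 0.3036 0.1621] [0.5314 0.3113 0.1676]
t 49.0667 tcp [0.5621 0.0614 0.2796] q7 -24.93746579342846 shift [ 0.2416 -0.0399 -0.0003] n 7.0
yaw now 0.028138954041660842 turn about tool z 0.0004911173960944277
```

View pics/w8.png

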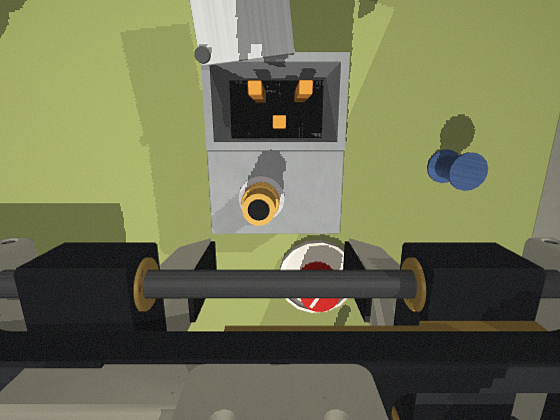

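```bash
python3 -m pendant '[[0.0345,-0.0056,0,0,0,0,1],[0.0345,-0.0056,0,0,0,0,1],[0.0345,-0.0056,0,0,0,0,1],[0.0345,-0.0056,0,0,0,0,1],[0.0345,-0.0056,0,0,0,0,1],[0.0345,-0.0056,0,0,0,0,1],[0.0345,-0.0056,0,0,0,0,1],[0,0,0,0,0,0,1],[0,0,0.035,0,0,0,1],[0,0,0.035,0,0,0,1],[0,0,0.035,0,0,0,1],[0,0,0.03,0,0,0,1],[0,0,0,0,0,0,1]]'; python3 -m pendant '[[0,0,0,0,0,0,0],[0,0,0,0,0,0,0],[0,0,0,0,0,0,0],[0,0,0,0,0,0,0],[0,0,0,0,0,0,0],[0,0,0,0,0,0,0],[0,0,0,0,0,0,0],[0,0,0,0,0,0,0],[0,0,0,0,0,0,0],[0,0,0,0,0,0,0],[0,0,0,0,0,0,0],[0,0,0,0,0,0,0],[0,0,0,0,0,0,0],[0,0,0,0,0,0,0]]' 15
python3 - <<'E'
from h import *
s=arm.state();print(s['opening'],s['force'])
p=np.array([.494,.1938]);k=np.array(s['tcp_pos'])[:2];r=np.linalg.norm(k-p);a0=np.arctan2(*(k-p)[::-1]);print(r,np.degrees(a0))
a=np.linspace(a0,np.radians(-20.5),14);q=p+np.linspace(r,.1127,14)[:,None]*np.c_[np.cos(a),np.sin(a)];dq=np.diff(q,axis=0);R=np.array(s['ee_rot'])
print((np.c_[dq,0*dq[:,0]]@R)[:,:2].round(4).tolist())
E
```

```text
time: 50.15
tcp_pos: [0.5196, 0.3005, 0.1385]
ee_rot: [[-0.002, 1.0, -0.008], [1.0, 0.002, -0.005], [-0.005, -0.008, -1.0]]
force: [-0.9, -1.6, -1.2]
opening: 0.0919
gripper_force: 0.0
time: 51.32
tcp_pos: [0.5229, 0.302, 0.1442]
ee_rot: [[0.0, 1.0, -0.0], [1.0, -0.0, -0.0], [-0.0, -0.0, -1.0]]
force: [-0.5, -1.2, 0.5]
opening: 0.0176
gripper_force: 15.0
0.017558978682762582 [-0.52863519 -1.16600468  0.54216149]
0.11197751804324228 75.04450097436977
[[-0.0045, 0.0136], [-0.0062, 0.0129], [-0.0078, 0.012], [-0.0093, 0.0109], [-0.0107, 0.0097], [-0.0118, 0.0082], [-0.0128, 0.0066], [-0.0135, 0.005], [-0.0141, 0.0032], [-0.0144, 0.0014], [-0.0144, -0.0005], [-0.0142, -0.0023], [-0.0138, -0.0041]]
```

```bash
python3 -m pendant '[[-0.0045,0.0136,0,0,0,0,0],[-0.0062,0.0129,0,0,0,0,0],[-0.0078,0.012,0,0,0,0,0],[-0.0093,0.0109,0,0,0,0,0],[-0.0107,0.0097,0,0,0,0,0],[-0.0118,0.0082,0,0,0,0,0],[-0.0128,0.0066,0,0,0,0,0],[-0.0135,0.005,0,0,0,0,0],[-0.0141,0.0032,0,0,0,0,0],[-0.0144,0.0014,0,0,0,0,0],[-0.0144,-0.0005,0,0,0,0,0],[-0.0142,-0.0023,0,0,0,0,0],[-0.0138,-0.0041,0,0,0,0,0],[0,0,0,0,0,0,0],[0,0,0,0,0,0,0],[0,0,0,0,0,0,0]]'; python3 - <<'E'
from h import *
s=arm.state();p=np.array([.494,.1938]);k=np.array(s['tcp_pos'])[:2];print(np.degrees(np.arctan2(*(k-p)[::-1])),s['force'],s['opening'])
E
```

```text
time: 52.65
tcp_pos: [0.5974, 0.156, 0.1446]
ee_rot: [[-0.002, 1.0, -0.002], [1.0, 0.002, 0.002], [0.002, -0.002, -1.0]]
force: [-9.4, 7.6, 3.3]
opening: 0.0176
gripper_force: 15.0
-20.069071012048873 [-9.3632912   7.55374206  3.33588159] 0.01756732369960197
```

```bash
python3 -m pendant '[[-0.0015,-0.0015,0,0,0,0,0],[-0.0015,-0.001,0,0,0,0,0],[0,0,0,0,0,0,0],[0,0,0,0,0,0,0]]';  python3 -m pendant '[[0,0,0,0,0,0,1],[0,0,0,0,0,0,1],[0,0,0,0,0,0,1],[0,0,0,0,0,0,1],[0,0,0,0,0,0,1],[0,0,0,0,0,0,1],[0,0,0,0,0,0,1],[0,0,-0.04,0,0,0,1],[0,0,-0.04,0,0,0,1],[0,0,-0.04,0,0,0,1],[0,0,-0.04,0,0,0,1],[-0.03,0,-0.02,0,0,0,1],[-0.03,0,0,0,0,0,1],[0,0,0,0,0,0,1],[0,0,0,0,0,0,1],[0,0,0,0,0,0,1]]'; python3 - <<'E'
from h import *
np.set_printoptions(precision=4,suppress=True)
d=wrist('w9');P=cloud(d);h=hsv(d);H,S,V=h[...,0],h[...,1],h[...,2];X,Y,Z=P[...,0],P[...,1],P[...,2]
for b,c,a in blobs((V<70)&(Z>.158)&(Z<.18)&(Y>.1),P,20): print('knob',c,a,np.nanmedian(P[b],0))
m=(Z>.129)&(Z<.14)&(S<70)&(X>.45)&(X<.67)
print('cover',cv2.minAreaRect(P[m][:,:2].astype(np.float32)))
d=arm.get_image('side');P=cloud(d);h=hsv(d);H,S,V=h[...,0],h[...,1],h[...,2];X,Y,Z=P[...,0],P[...,1],P[...,2]
m=(S<60)&(V>150)&(Z<.025)&(Z>.002)&(X>.5)&(X<.75)&(Y<0)&(Y>-.25)
(cx,cy),r=cv2.minEnclosingCircle(P[m][:,:2].astype(np.float32));print('dish',m.sum(),cx,cy,r)
red=((H<4)|(H>176))&(S>200)&(V>60)&(Z>.045)&(X>.4)&(Y<0);(cx,cy),r=cv2.minEnclosingCircle(P[red][:,:2].astype(np.float32));print('cap',cx,cy,r)
cv2.imwrite('pics/side9.png',d['color'][:,:,::-1])
E
```

```text
time: 52.98
tcp_pos: [0.5974, 0.1557, 0.1449]
ee_rot: [[-0.004, 1.0, 0.003], [1.0, 0.004, 0.007], [0.007, 0.003, -1.0]]
force: [1.8, 15.5, -6.7]
opening: 0.0177
gripper_force: 15.0
time: 54.32
tcp_pos: [0.5968, 0.0917, 0.324]
ee_rot: [[0.0, 1.0, -0.001], [1.0, -0.0, 0.0], [0.0, -0.001, -1.0]]
force: [-0.6, 0.2, 0.2]
opening: 0.0916
gripper_force: 0.0
knob [279.913  137.3391] 230 [0.5988 0.153  0.1654]
cover ((0.5563877820968628, 0.12787434458732605), (0.14204956591129303, 0.1431526392698288), 88.8098373413086)
dish 779 0.6187660098075867 -0.0991048663854599 0.06106031313538551
cap 0.6182203888893127 -0.10363392531871796 0.028378155082464218
```

View pics/w9.png

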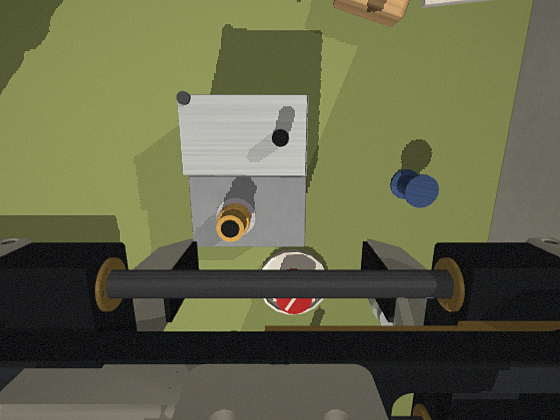

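```bash
python3 -c "
from cell import arm
print(arm.finish_job())"
```

```text
the job is handed in; nothing more can be done
None
```

The job is handed in, with no verdict returned; by the last camera checks the cap lies in the dish (about 5 mm off centre), all three wax sticks present stand in the hopper, the cover is shut, and the jar, spool and wooden block were never touched.

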